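Lay out the bolts by length

TASK

Get the assembly kit ready: lay the four loose hex bolts on the plywood lay-out board in order of length, one on each dark mark, the shortest on the mark next to the square block and the longest next to the round knob. Each bolt lies flat along its mark's strip, with its head centred on the crossbar of the T by the fence and its shank pointing away from the fence; do not knock over the standing plywood frame.

Things in the scene. Friction and masses are not known exactly. Their poses are not given: they have to be found in the camera images.
- square_block: Dark square wooden block 24 x 24 x 26 mm high on one end of the fixed board (140 deep, 310 long, 6 mm thick); a round knob of like size is on the other end; which end varies. Far edge: fence, 12 mm high, inner face 13 mm beyond the mark origins. Origin: underside's centre, z 6 mm, in line with the marks' origins, 56, 112, 168, 224 mm from them. x towards the fence, y along the row, z up; same yaw as the marks.
- mark_a: One of four alike dark T-shaped marks burnt into the board, flush with its top; which stands where in the row varies. Crossbar 26 mm; stem strip 100 mm long, 10 mm wide, square to the fence, running towards the robot. Origin: crossbar's centre, on the board's top (z 6 mm), where a head's centre belongs. x towards the fence (stem runs along -x), y along the row, z up. Neighbours 56 mm apart.
- mark_b: One of four alike dark T-shaped marks burnt into the board, flush with its top; which stands where in the row varies. Crossbar 26 mm; stem strip 100 mm long, 10 mm wide, square to the fence, running towards the robot. Origin: crossbar's centre, on the board's top (z 6 mm), where a head's centre belongs. x towards the fence (stem runs along -x), y along the row, z up. Neighbours 56 mm apart.
- mark_c: One of four alike dark T-shaped marks burnt into the board, flush with its top; which stands where in the row varies. Crossbar 26 mm; stem strip 100 mm long, 10 mm wide, square to the fence, running towards the robot. Origin: crossbar's centre, on the board's top (z 6 mm), where a head's centre belongs. x towards the fence (stem runs along -x), y along the row, z up. Neighbours 56 mm apart.
- mark_d: One of four alike dark T-shaped marks burnt into the board, flush with its top; which stands where in the row varies. Crossbar 26 mm; stem strip 100 mm long, 10 mm wide, square to the fence, running towards the robot. Origin: crossbar's centre, on the board's top (z 6 mm), where a head's centre belongs. x towards the fence (stem runs along -x), y along the row, z up. Neighbours 56 mm apart.
- bolt_q: The shortest of four steel hex bolts lying on the table, shank roughly towards +y: shank 12 mm thick, 40 mm long; head 18 mm across flats, 8 mm thick; about 54 g. Origin: head's centre, 9 mm above its support. +x runs along the shank, root at 4 mm, end at 44 mm; shank droops (under 0.08 rad) till its end rests. Balances near x = 16 mm.
- bolt_s: The second shortest of four steel hex bolts lying on the table, shank roughly towards +y: shank 12 mm thick, 60 mm long; head 18 mm across flats, 8 mm thick; about 72 g. Origin: head's centre, 9 mm above its support. +x runs along the shank, root at 4 mm, end at 64 mm; shank droops (under 0.08 rad) till its end rests. Balances near x = 26 mm.
- bolt_p: The second longest of four steel hex bolts lying on the table, shank roughly towards +y: shank 12 mm thick, 80 mm long; head 18 mm across flats, 8 mm thick; about 90 g. Origin: head's centre, 9 mm above its support. +x runs along the shank, root at 4 mm, end at 84 mm; shank droops (under 0.08 rad) till its end rests. Balances near x = 36 mm.
- bolt_r: The longest of four steel hex bolts lying on the table, shank roughly towards +y: shank 12 mm thick, 100 mm long; head 18 mm across flats, 8 mm thick; about 108 g. Origin: head's centre, 9 mm above its support. +x runs along the shank, root at 4 mm, end at 104 mm; shank droops (under 0.08 rad) till its end rests. Balances near x = 46 mm.
- ply_frame: Bystander: a half-built plywood frame standing loose on the table to the left of the board: an upright window panel 80 mm wide (y) and 136 mm high, 6 mm thick, on a foot plate of 70 x 90 x 6 mm; about 150 g. Origin: centre of the foot's underside, z up. To be left standing.
There are look-alikes about, which are no part of the job. What is shaped like the bolt_p but yellow is not meant.

How it is judged:
By the outcome, as a careful person would: the job done as asked, in the order asked, and still so for the second after the job is handed in, with the robot touching nothing.
It also fails if it takes over 90 s, if anything falls off the work surface, if the arm or the gripper's body presses on something with over 40 N, if the wrist force passes 120 N, or if a joint passes its speed limit or range.

ROBOT

A 6-joint arm with a two-finger parallel gripper is mounted at the origin on the work surface. World frame = base frame: x ahead of the robot, y to its left, z up, the work surface at z = 0. Lengths are in m, angles in rad, forces in N, time in s.
With the tool pointing down it reaches from about 0.375 to 0.9 m from the base axis. Payload 3.1 kg.
Tool frame: the origin (TCP) lies midway between the tips of the shut fingers; the grasp point (between the pads) lies 19 mm behind it; z points along the fingers, x is the direction in which the jaws open and shut, and the axes are right-handed (so a half turn about z gives the same grasp; the last joint's range is limited). The gripper opens to 87 mm and grips with 3 to 60 N. Pads are 19 mm wide; open, the fingers measure 117 mm over their backs; the gripper's body (75 mm by 190 mm) begins 51 mm behind the grasp point.
Start: joints at [1.103, 0.527, 1.433, -0, 1.181, -0.178], TCP at [0.178, 0.599, 0.201] pointing down, gripper open.
Joint ranges: [-3.08, 3.08], [-0.75, 2.2], [0.22, 2.44], [-1.43, 4.57], [0, 2.65], [-2.85, 2.85]. Speed limits (rad/s): [2.79, 2.79, 3.14, 3.14, 3.14, 3.14].

INTERFACE

Orientations are given as a unit quaternion [x, y, z, w].
In Python, from rig import * gives the robot as it stands.
- The arm moves only by the tool drive_tool, never from a script. Its argument "plan" is a list of rows, each an object with "offset": the shift along the tool's x, y, z in cm, a list of three; "delta_rot": the turn, a rotation vector about the tool's x, y, z in degrees, a list of three; "jaw": the finger opening in cm, from 0 to 8.7. In form: [{"offset": [dx, dy, dz], "delta_rot": [wx, wy, wz], "jaw": jaw}, ...]. A call has exactly 8 rows; each row is the pose to reach, as a shift and turn from the pose commanded when the call began, along the tool's axes at that moment; what a row does not reach only later rows make up. A row lasts 1/12 s, in which the tool goes at most 41.7 mm and 7.16 degrees, less where a joint would pass 70% of its speed; a pose out of reach is approached as far as the arm can. A call with a gripper value outside its range is refused whole. The fingers move at their own pace and stop on an object; "squeeze" is the grip in N (left out, the last holds). Time passes only in rows, so rows that repeat a pose let the fingers close, or fill a call up. It gives the time, the measured TCP pose, the force and the opening at its end, in the units of the state.
- get_obs(): the state, without advancing time (a new reading comes with each control period).
- camera(name): name is "scene" or "top" or "wrist"; returns the picture (480x640x3 uint8, red, green, blue); there is no depth.
- calibration(name): a dict with "K" (3x3 intrinsics, pixels), "distortion" ([k1, k2, p1, p2, k3] as OpenCV has them; the pictures are not rectified), "pose" (4x4, takes a point from camera to world coordinates); the wrist camera has in their place "tool_from_camera" (4x4, takes a point from camera to tool coordinates, whose origin is the TCP and whose axes are the tool frame's). Camera axes: x right, y down, z forward; pixel columns grow to the right and rows downward; lengths in m; the calibration is good to about 2 mm. A picture is of the moment at which its call begins: read the wrist's pose just before it. calibration takes no time and is no camera call.
- hand_in(): hands the job in, once; it reports no verdict.
The state is a dict: "time": time; "q": joint angles; "joint_velocities": joint speeds; "joint_torque": joint torques, N m; "position": TCP position; "tool_rot": TCP orientation; "ft_force": force on the tool from outside, world axes, zero at the start; "moment": the same for the moment, N m; "grip_width": finger opening in m.
Only numpy, scipy, OpenCV 4.12 (cv2) and the standard library are available. Lean on these libraries where they do the work, as an engineer would, in place of code of your own. Each camera call takes 0.05 s, during which the arm holds its last target.

## Working session

There is one attempt and no reset: what is moved stays moved. The work goes in short steps, Python scripts to look and compute and a tool call to move; the robot and the scene stay as the last step left them, time stands still between calls to the robot, and variables do not carry over. Pictures are saved under pics/ and viewed, and the job is handed in when it is done.

Besides the shell and the picture viewer there is one more tool, called after "Emit:" as name(argument=value, ...), one argument or row to a line, values as JSON. drive_tool: Moves the arm, as the interface text tells. Its arguments: {"type":"object","properties":{"plan":{"type":"array","items":{"type":"object","properties":{"offset":{"type":"array","items":{"type":"number"}},"delta_rot":{"type":"array","items":{"type":"number"}},"jaw":{"type":"number"}}}},"squeeze":{"type":"number"}},"required":["plan"]}

```bash
ls; mkdir -p pics; python3 - <<'E'
from rig import *
import cv2
print(get_obs())
for n in ["scene","top","wrist"]:
    c=calibration(n); print(n,c)
for n in ["scene","top"]:
    cv2.imwrite(f"pics/{n}0.png",camera(n)[:,:,::-1])
E
```

```text
pics
{'time': 0.0, 'q': array([ 1.10351231e+00,  5.28478221e-01,  1.43386825e+00, -1.97295800e-05,
        1.18137149e+00, -1.78520919e-01]), 'joint_velocities': array([-0.00234067, -0.00058358,  0.00097631,  0.0001165 , -0.00102275,
        0.00134195]), 'joint_torque': array([ 7.99815771e-04, -4.40042567e+01, -1.76592135e+01,  6.32665493e-02,
        5.81449619e-02, -1.65108199e-04]), 'position': array([0.17762427, 0.59844209, 0.20027509]), 'tool_rot': array([ 8.01485528e-01,  5.98013226e-01, -9.46941329e-04,  4.82301025e-04]), 'ft_force': array([0.55080062, 0.65729282, 0.83939873]), 'moment': array([ 0.00366046, -0.01861882,  0.00849765]), 'grip_width': 0.08681872632667768}
scene {'K': array([[545.3692188 ,   0.        , 322.0730445 ],
       [  0.        , 545.3692188 , 237.98548899],
       [  0.        ,   0.        ,   1.        ]]), 'distortion': array([0.00848064, 0.        , 0.        , 0.        , 0.        ]), 'pose': array([[-0.8553549 ,  0.37925638, -0.35289176,  0.83557063],
       [ 0.51787461,  0.60865901, -0.60111571,  0.59728665],
       [-0.01318622, -0.69692095, 
[... 503 characters left out ...]
2931 ,  1.10141885],
       [ 0.        ,  0.        ,  0.        ,  1.        ]])}
wrist {'K': array([[360.14328706,   0.        , 320.34530633],
       [  0.        , 360.14328706, 240.27963295],
       [  0.        ,   0.        ,   1.        ]]), 'distortion': array([-0.00636889,  0.        ,  0.        ,  0.        ,  0.        ]), 'tool_from_camera': array([[ 9.99999516e-01, -8.93352926e-04, -4.11691423e-04,
        -1.96590040e-04],
       [ 9.74142757e-04,  9.57474565e-01,  2.88516045e-01,
        -7.91586055e-02],
       [ 1.36437414e-04, -2.88516306e-01,  9.57474972e-01,
        -1.83903695e-01],
       [ 0.00000000e+00,  0.00000000e+00,  0.00000000e+00,
         1.00000000e+00]])}
```

View pics/top0.png

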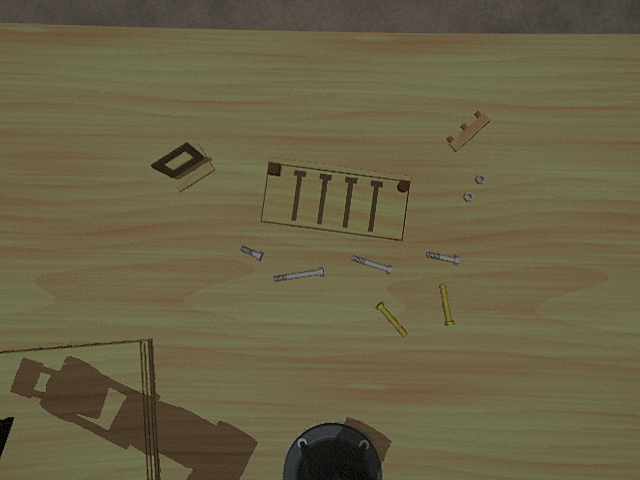

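View pics/scene0.png

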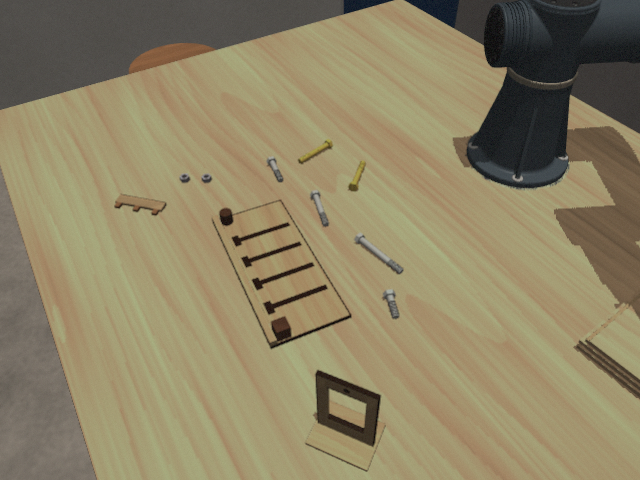

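The top view shows the square block at px (274,169) and the knob at (403,186). The four marks lie between them, with heads at about (300,173), (325,177), (351,181) and (377,184).

Things that could be taken for the bolts:
- Steel, shortest, q: (252,253)
- Steel, longest, r: (299,274)
- Steel, p: (372,264)
- Steel, s: (443,258)
- Yellow look-alikes, not wanted: (391,319) and (446,305)
- Nuts, not wanted: (479,179) and (468,197)

Next I'll measure these and check them in a close crop.

```bash
cat > h.py <<'E'
from rig import *
import numpy as np, cv2
from scipy.spatial.transform import Rotation as R
def campose(n,obs=None):
    c=calibration(n)
    if n!="wrist": return c,c["pose"]
    T=np.eye(4);T[:3,:3]=R.from_quat(obs["tool_rot"]).as_matrix();T[:3,3]=obs["position"]
    return c,T@c["tool_from_camera"]
def px2w(c,T,uv,z):
    p=cv2.undistortPoints(np.array(uv,float).reshape(-1,1,2),c["K"],c["distortion"]).reshape(-1,2)
    d=np.c_[p,np.ones(len(p))]@T[:3,:3].T; o=T[:3,3]
    return o+d*((z-o[2])/d[:,2])[:,None]
def w2px(c,T,P):
    Ti=np.linalg.inv(T); r=cv2.Rodrigues(Ti[:3,:3])[0]
    return cv2.projectPoints(np.array(P,float).reshape(-1,1,3),r,Ti[:3,3],c["K"],c["distortion"])[0].reshape(-1,2)
def shot(n):
    o=get_obs(); im=camera(n); c,T=campose(n,o); return o,im,c,T
def blobs(mask,amin):
    k,l,s,cen=cv2.connectedComponentsWithStats(mask.astype(np.uint8))
    out=[]
    for i in range(1,k):
        if s[i,4]>=amin:
            ys,xs=np.where(l==i); out.append(np.c_[xs,ys])
    return out
def yaw(o): 
    x=R.from_quat(o["tool_rot"]).as_matrix()[:,0]; return np.degrees(np.arctan2(x[1],x[0]))
E
python3 - <<'E'
from h import *
im=cv2.imread("pics/top0.png")[:,:,::-1]
c,T=campose("top")
f=im.astype(int)
b=(f[:,:,2]-f[:,:,0]>-5)&(f.sum(2)>150)
b[:140]=0;b[340:]=0
for p in blobs(b,25):
    w=px2w(c,T,p,0.006)[:,:2]; m=w.mean(0); u,s,v=np.linalg.svd(w-m,full_matrices=False)
    t=(w-m)@v[0]; print("steel",p.mean(0).round(1),len(p),m.round(4),"ax",v[0].round(3),"len",np.ptp(t).round(4))
d=(f.sum(2)<190); d[:150]=0; d[250:]=0
for p in blobs(d,40):
    w=px2w(c,T,p,0.006)[:,:2]; m=w.mean(0); print("dark",p.mean(0).round(1),len(p),m.round(4),np.ptp(w,0).round(3))
cv2.imwrite("pics/crop0.png",cv2.resize(im[150:345,230:500,::-1],None,fx=2.9,fy=2.9,interpolation=cv2.INTER_CUBIC))
E
```

```text
steel [252.4 252.5] 69 [0.4623 0.1831] ax [-0.386 -0.923] len 0.0449
steel [444.5 257.1] 102 [ 0.4617 -0.2315] ax [-0.19  -0.982] len 0.0687
steel [372.4 263.7] 127 [ 0.444 -0.077] ax [-0.291 -0.957] len 0.0879
steel [300.  274.2] 152 [0.4177 0.0789] ax [ 0.177 -0.984] len 0.1058
dark [179.8 163.2] 801 [0.6529 0.346 ] [0.062 0.128]
dark [273.3 170.9] 201 [0.6409 0.1423] [0.081 0.053]
dark [297.1 192. ] 258 [0.5959 0.0894] [0.109 0.026]
dark [394.2 190.2] 261 [ 0.6044 -0.1211] [0.147 0.159]
dark [322.7 195.2] 264 [0.5901 0.0336] [0.107 0.028]
dark [348.2 199.2] 282 [ 0.5826 -0.0219] [0.109 0.028]
dark [373.8 202.9] 271 [ 0.5757 -0.0775] [0.109 0.029]
dark [355.4 233.7] 51 [ 0.508  -0.0391] [0.011 0.091]
```

View pics/crop0.png

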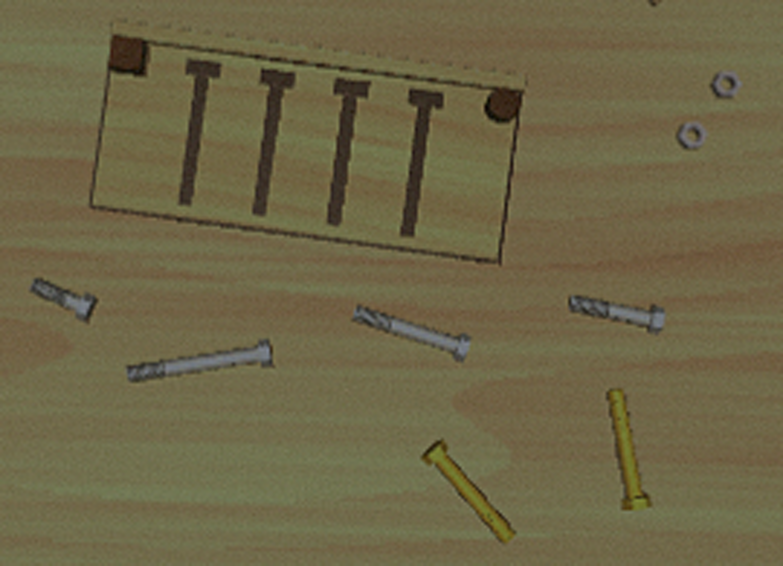

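Measured lengths are 45, 69, 88 and 106 mm, so the steel bolts are q, s, p and r as I listed them. The marks run from the block at +y to the knob at −y.

I'll write a helper that works out the move numbers, then go over bolt q.

```bash
cat >> h.py <<'E'
def go(p,yw,o=None):
    "offset (cm) and rotvec (deg) in tool axes to reach p (m), tool down with yaw yw (deg)"
    o=o or get_obs(); A=R.from_quat(o["tool_rot"])
    a=np.radians(yw); B=R.from_matrix(np.array([[np.cos(a),np.sin(a),0],[np.sin(a),-np.cos(a),0],[0,0,-1]]))
    d=A.inv().apply(np.array(p)-o["position"])*100; r=(A.inv()*B).as_rotvec(degrees=True)
    print("off",d.round(2),"rot",r.round(1),"| t",round(o["time"],2),"pos",o["position"].round(4),"yaw",round(yaw(o),1),"w",round(o["grip_width"],4)); return d,r
E
python3 -c "
from h import *
go([.468,.197,.16],-22.7)"
```

```text
off [-30.2   39.27   4.08] rot [ 0.1  0.1 96.2] | t 0.1 pos [0.1777 0.5984 0.2004] yaw 73.5 w 0.0869
```

Emit:
drive_tool(
  plan=[
    {"offset": [-4, 5, 0], "delta_rot": [0, 0, 7], "jaw": 8.7},
    {"offset": [-8, 10, 0], "delta_rot": [0, 0, 14], "jaw": 6},
    {"offset": [-11, 14.5, 0], "delta_rot": [0, 0, 21], "jaw": 4},
    {"offset": [-14, 18, 0.5], "delta_rot": [0, 0, 28], "jaw": 3},
    {"offset": [-17, 22, 1], "delta_rot": [0, 0, 35], "jaw": 3},
    {"offset": [-20, 26, 2], "delta_rot": [0, 0, 42], "jaw": 3},
    {"offset": [-23, 30, 3], "delta_rot": [0, 0, 49], "jaw": 3},
    {"offset": [-26, 34, 3.5], "delta_rot": [0, 0, 56], "jaw": 3},
  ],
)

```text
time: 0.77
position: [0.3733, 0.3285, 0.1788]
tool_rot: [0.989, 0.149, -0.0, 0.0]
ft_force: [0.7, 0.0, -0.1]
grip_width: 0.0486
```

```bash
python3 -c "
from h import *
go([.468,.197,.16],-22.7)"
```

```text
off [ 5.18 15.36  1.88] rot [ 0.   0.  39.8] | t 0.77 pos [0.3733 0.3285 0.1788] yaw 17.1 w 0.0486
```

Emit:
drive_tool(
  plan=[
    {"offset": [1, 3, 0.3], "delta_rot": [0, 0, 7], "jaw": 3},
    {"offset": [2, 6, 0.6], "delta_rot": [0, 0, 14], "jaw": 3},
    {"offset": [3, 8, 1], "delta_rot": [0, 0, 21], "jaw": 3},
    {"offset": [3.5, 10, 1.5], "delta_rot": [0, 0, 28], "jaw": 3},
    {"offset": [4.5, 12.5, 1.8], "delta_rot": [0, 0, 35], "jaw": 3},
    {"offset": [5, 14, 1.9], "delta_rot": [0, 0, 40], "jaw": 3},
    {"offset": [5, 14, 1.9], "delta_rot": [0, 0, 40], "jaw": 3},
    {"offset": [5, 14, 1.9], "delta_rot": [0, 0, 40], "jaw": 3},
  ],
)

```text
time: 1.43
position: [0.4624, 0.2112, 0.1598]
tool_rot: [0.981, -0.196, -0.001, 0.0]
ft_force: [-1.1, 0.8, -0.7]
grip_width: 0.0301
```

```bash
python3 -c "
from h import *
go([.468,.197,.16],-22.7)
o,im,c,T=shot('wrist'); cv2.imwrite('pics/w1.png',im[:,:,::-1]); print(o['joint_velocities'].round(3))"
```

```text
off [ 1.06  1.1  -0.02] rot [0.  0.1 0.1] | t 1.43 pos [0.4624 0.2112 0.1598] yaw -22.6 w 0.0301
[ 0.033 -0.011  0.016  0.004  0.005 -0.003]
```

View pics/w1.png

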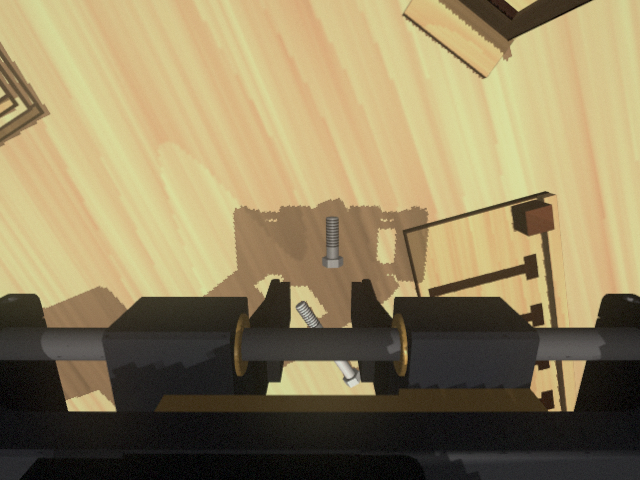

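The wrist view shows bolt q at px (332,240), head at (332,263), shank pointing up. The fingers sit either side at about (275,290) and (362,290).

```bash
cat >> h.py <<'E'
def bolt(im,c,T,near,L,z=0.0,win=120,save=None,smax=45):
    """steel bolt near pixel: returns head centre (m), shank dir angle (deg)"""
    hsv=cv2.cvtColor(im,cv2.COLOR_RGB2HSV)
    m=((hsv[:,:,1]<smax)&(hsv[:,:,2]>45)).astype(np.uint8)
    m=cv2.morphologyEx(m,cv2.MORPH_CLOSE,np.ones((5,5)))
    bs=[b for b in blobs(m,80) if np.min(np.hypot(*(b-near).T))<6]
    if not bs: print("none",[(b.mean(0).round(),len(b)) for b in blobs(m,80)]); return
    b=max(bs,key=len)
    w=px2w(c,T,b,z+0.0075)[:,:2]
    mm=w.mean(0); v=np.linalg.svd(w-mm,full_matrices=False)[2][0]
    t=(w-mm)@v; n=(w-mm)@np.array([-v[1],v[0]])
    lo,hi=t.min(),t.max()
    wl=np.ptp(n[t<lo+.007]); wh=np.ptp(n[t>hi-.007])
    if wl>wh: pass
    else: v=-v; t=-t; n=-n; lo,hi=-hi,-lo   # v points head->tip
    # shank-only fit
    sel=(t>lo+.013)&(t<hi-.002)
    ws=w[sel]; ms=ws.mean(0); v2=np.linalg.svd(ws-ms,full_matrices=False)[2][0]; v2*=np.sign(v2@v)
    tt=(w-ms)@v2; q=np.percentile(tt,[.5,99.5])
    head=ms+v2*(q[0]+.004); tip=ms+v2*q[1]
    print("px",b.mean(0).round(),len(b),"head",head.round(4),"len",np.ptp(q).round(4),"(want",L+.008,") head-from-tip",(tip-v2*(L+.004)).round(4),"ang",np.degrees(np.arctan2(v2[1],v2[0])).round(1),"headw",max(wl,wh).round(4),min(wl,wh).round(4))
    return head,v2
E
python3 - <<'E'
from h import *
im=cv2.imread("pics/w1.png")[:,:,::-1].copy()
o=get_obs();c,T=campose("wrist",o)
bolt(im,c,T,np.array([332,240]),.04)
print(im[240,332],im[262,332],im[250,300],im[240,345])
print(w2px(c,T,o["position"]))
E
```

```text
px [332. 245.] 636 head [0.4546 0.1648] len 0.0512 (want 0.048 ) head-from-tip [0.4557 0.1677] ang 67.7 headw 0.0189 0.0097
[116 110 102] [160 156 146] [137 110  80] [150 119  85]
[[319.83668057 281.61734111]]
```

```bash
python3 -c "
from h import *
go([.4625,.1844,.004],-22.3)"
```

```text
off [ 1.14  2.5  15.59] rot [ 0.   0.1 -0.2] | t 1.48 pos [0.4618 0.2118 0.1599] yaw -22.5 w 0.0302
```

Emit:
drive_tool(
  plan=[
    {"offset": [0.5, 1.2, 2], "delta_rot": [0, 0, 0], "jaw": 3},
    {"offset": [1.1, 2.5, 5], "delta_rot": [0, 0, 0], "jaw": 3},
    {"offset": [1.14, 2.5, 8], "delta_rot": [0, 0, 0], "jaw": 3},
    {"offset": [1.14, 2.5, 10], "delta_rot": [0, 0, 0], "jaw": 3},
    {"offset": [1.14, 2.5, 11], "delta_rot": [0, 0, 0], "jaw": 3},
    {"offset": [1.14, 2.5, 11], "delta_rot": [0, 0, 0], "jaw": 3},
    {"offset": [1.14, 2.5, 11], "delta_rot": [0, 0, 0], "jaw": 3},
    {"offset": [1.14, 2.5, 11], "delta_rot": [0, 0, 0], "jaw": 3},
  ],
)

```text
time: 2.15
position: [0.4641, 0.1851, 0.0512]
tool_rot: [0.981, -0.195, 0.001, -0.0]
ft_force: [0.0, -0.2, 0.8]
grip_width: 0.0303
```

```bash
python3 -c "
from h import *
go([.4625,.1844,.004],-22.3)
o,im,c,T=shot('wrist'); cv2.imwrite('pics/w2.png',im[:,:,::-1])"
```

```text
off [-0.13  0.13  4.72] rot [-0.1 -0.1 -0.2] | t 2.15 pos [0.4641 0.1851 0.0512] yaw -22.5 w 0.0303
```

View pics/w2.png

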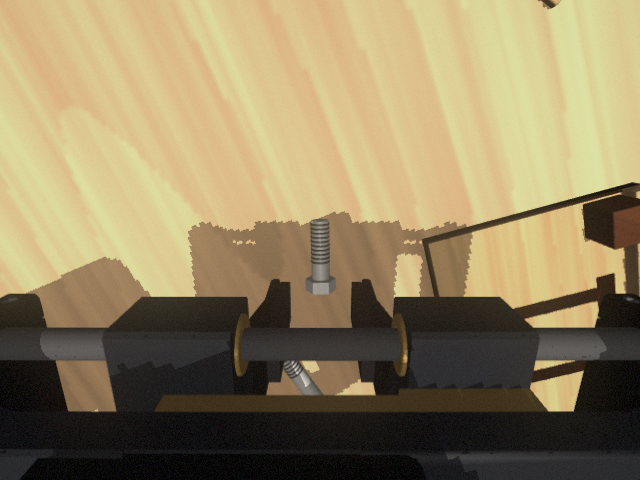

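The bolt is at px (320,256), centred between the fingers. Going down and closing.

Emit:
drive_tool(
  plan=[
    {"offset": [-0.1, 0.13, 2], "delta_rot": [0, 0, 0], "jaw": 3},
    {"offset": [-0.1, 0.13, 3.5], "delta_rot": [0, 0, 0], "jaw": 3},
    {"offset": [-0.1, 0.13, 4.3], "delta_rot": [0, 0, 0], "jaw": 3},
    {"offset": [-0.1, 0.13, 4.7], "delta_rot": [0, 0, 0], "jaw": 3},
    {"offset": [-0.1, 0.13, 4.7], "delta_rot": [0, 0, 0], "jaw": 3},
    {"offset": [-0.1, 0.13, 4.7], "delta_rot": [0, 0, 0], "jaw": 0.8},
    {"offset": [-0.1, 0.13, 4.7], "delta_rot": [0, 0, 0], "jaw": 0.8},
    {"offset": [-0.1, 0.13, 4.7], "delta_rot": [0, 0, 0], "jaw": 0.8},
  ],
  squeeze=25,
)

```text
time: 2.87
position: [0.4626, 0.1836, 0.0039]
tool_rot: [0.981, -0.195, 0.001, -0.0]
ft_force: [0.5, 0.4, 0.5]
grip_width: 0.0173
```

```bash
python3 -c "
from h import *
go([.4625,.1844,.004],-22.3)
o,im,c,T=shot('wrist'); cv2.imwrite('pics/w3.png',im[:,:,::-1])"
```

```text
off [-0.04 -0.07 -0.01] rot [-0.  -0.1 -0.2] | t 2.87 pos [0.4626 0.1836 0.0039] yaw -22.5 w 0.0173
```

View pics/w3.png

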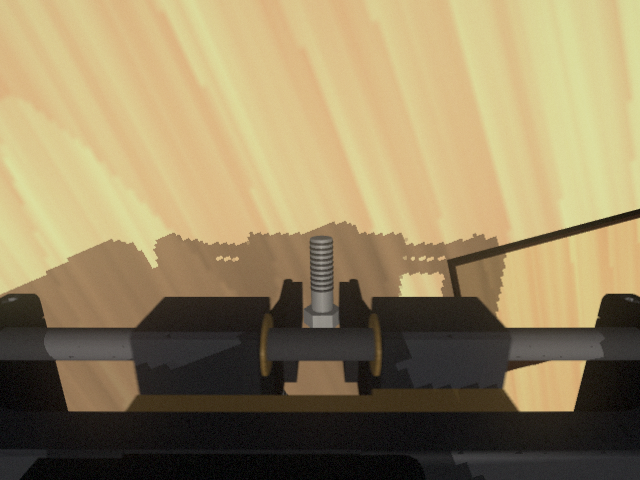

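Emit:
drive_tool(
  plan=[
    {"offset": [0, 0, 0], "delta_rot": [0, 0, 0], "jaw": 0.8},
    {"offset": [0, 0, 0], "delta_rot": [0, 0, 0], "jaw": 0.8},
    {"offset": [0, 0, 0], "delta_rot": [0, 0, 0], "jaw": 0.8},
    {"offset": [0, 0, -1], "delta_rot": [0, 0, 0], "jaw": 0.8},
    {"offset": [0, 0, -3], "delta_rot": [0, 0, 0], "jaw": 0.8},
    {"offset": [0, 0, -5], "delta_rot": [0, 0, 0], "jaw": 0.8},
    {"offset": [0, 0, -6], "delta_rot": [0, 0, 0], "jaw": 0.8},
    {"offset": [0, 0, -6], "delta_rot": [0, 0, 0], "jaw": 0.8},
  ],
)

```text
time: 3.58
position: [0.4638, 0.1838, 0.0656]
tool_rot: [0.981, -0.195, 0.003, -0.001]
ft_force: [1.0, -0.1, -0.4]
grip_width: 0.0081
```

```bash
python3 -c "
from h import *
go([.4625,.1844,.004],-22.3)
o,im,c,T=shot('wrist'); cv2.imwrite('pics/w4.png',im[180:400,180:460,::-1])"
```

```text
off [-0.16  0.01  6.16] rot [-0.2 -0.3 -0.2] | t 3.58 pos [0.4638 0.1838 0.0656] yaw -22.5 w 0.0081
```

View pics/w4.png

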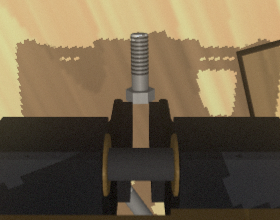

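The fingers closed to 8 mm with nothing between them, so I missed. The bolt is still lying at about px (320,250). I'll work out why.

```bash
python3 - <<'E'
from h import *
o,im,c,T=shot('wrist')
cv2.imwrite('pics/w5.png',cv2.resize(im[190:400,220:420,::-1],None,fx=2.8,fy=2.8,interpolation=cv2.INTER_CUBIC))
bolt(im,c,T,np.array([320,250]),.04)
s=camera("scene");cv2.imwrite('pics/s5.png',cv2.resize(s[150:400,260:520,::-1],None,fx=2.3,fy=2.3,interpolation=cv2.INTER_CUBIC))
s=np.array
R0=T[:3,:3]
for y,z in [(-.0095,0),(.0095,0),(0,-.019),(-.0095,-.019),(0,-.038)]:
    p=o["position"]+R.from_quat(o["tool_rot"]).apply([0.006,y,z]); print(y,z,w2px(c,T,p).round(1))
E
```

```text
px [320. 252.] 1266 head [0.4554 0.1634] len 0.0518 (want 0.048 ) head-from-tip [0.4568 0.1669] ang 68.6 headw 0.0195 0.0104
-0.0095 0 [[330.8 265.5]]
0.0095 0 [[330.6 297.3]]
0 -0.019 [[331.7 296.7]]
-0.0095 -0.019 [[331.8 279.2]]
0 -0.038 [[332.9 315.2]]
```

View pics/w5.png

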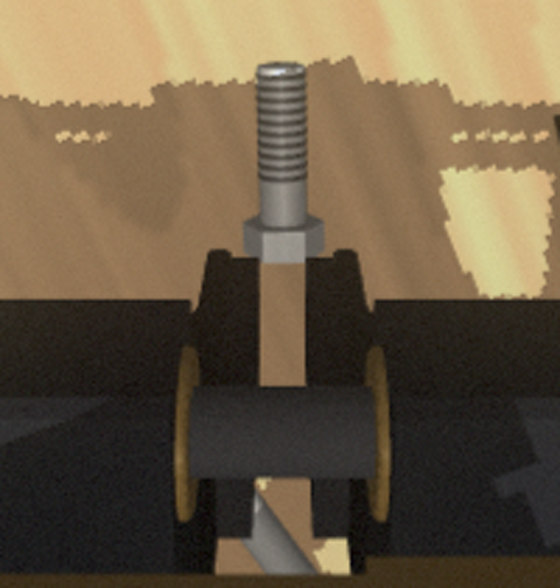

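View pics/s5.png

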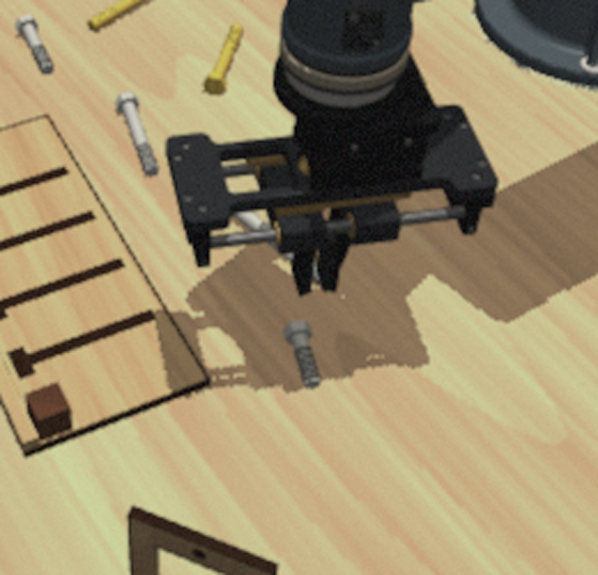

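```bash
python3 - <<'E'
from h import *
o=get_obs();c,T=campose("scene");cw,Tw=campose("wrist",o)
p=o["position"];print(p)
for z in [-.02,-.01,0,.01,.019,.03]:
    print(z,w2px(c,T,p+[0,0,z]).round(1))
for uv in [(392.6,277.4),(402.2,276.1)]:
    for z in (.05,.06,.07,.08): print(z,px2w(c,T,uv,z).round(4))
# bolt from scene & top check
print(px2w(c,T,[(260+302/2.3,150+330/2.3),(260+312/2.3,150+380/2.3)],.009))
E
```

```text
[0.46157678 0.18342613 0.06292777]
-0.02 [[393.9 289. ]]
-0.01 [[394.5 285. ]]
0 [[395.  280.9]]
0.01 [[395.5 276.8]]
0.019 [[396. 273.]]
0.03 [[396.6 268.4]]
0.05 [[0.4531 0.1674 0.05  ]]
0.06 [[0.4588 0.1738 0.06  ]]
0.07 [[0.4645 0.1801 0.07  ]]
0.08 [[0.4701 0.1865 0.08  ]]
0.05 [[0.4384 0.1733 0.05  ]]
0.06 [[0.4443 0.1796 0.06  ]]
0.07 [[0.4502 0.1859 0.07  ]]
0.08 [[0.4561 0.1922 0.08  ]]
[[0.45238613 0.16824806 0.009     ]
 [0.4727168  0.20770485 0.009     ]]
```

Both cameras put the finger ends about 10–19 mm above the nominal TCP. That means they closed over the top of the bolt. I'll go down again with the jaws open and look at the tips from the side.

```bash
python3 -c "
from h import *
for i in range(1): go([.4637,.1854,.004],-21.8)
"
```

```text
off [ 0.12 -0.27  5.89] rot [ 0.   0.  -0.7] | t 3.73 pos [0.4616 0.1834 0.0629] yaw -22.5 w 0.008
```

Emit:
drive_tool(
  plan=[
    {"offset": [0, 0, 0], "delta_rot": [0, 0, 0], "jaw": 3},
    {"offset": [0, 0, 0], "delta_rot": [0, 0, 0], "jaw": 3},
    {"offset": [0, -0.1, 0], "delta_rot": [0, 0, -0.7], "jaw": 3},
    {"offset": [0, -0.1, 0], "delta_rot": [0, 0, -0.7], "jaw": 3},
    {"offset": [0, -0.1, 2], "delta_rot": [0, 0, -0.7], "jaw": 3},
    {"offset": [0, -0.1, 4], "delta_rot": [0, 0, -0.7], "jaw": 3},
    {"offset": [0, -0.1, 5.5], "delta_rot": [0, 0, -0.7], "jaw": 3},
    {"offset": [0, -0.1, 5.9], "delta_rot": [0, 0, -0.7], "jaw": 3},
  ],
)

```text
time: 4.4
position: [0.4609, 0.1841, 0.0021]
tool_rot: [0.982, -0.189, -0.002, 0.001]
ft_force: [0.7, -0.5, 0.7]
grip_width: 0.0299
```

```bash
python3 - <<'E'
from h import *
go([.4629,.184,.000],-21.8)
s=camera("scene");cv2.imwrite('pics/s6.png',cv2.resize(s[220:340,330:460,::-1],None,fx=5,fy=5,interpolation=cv2.INTER_CUBIC))
E
```

```text
off [ 0.19 -0.06  0.2 ] rot [ 0.1  0.2 -0. ] | t 4.4 pos [0.4609 0.1841 0.0021] yaw -21.8 w 0.0299
```

View pics/s6.png

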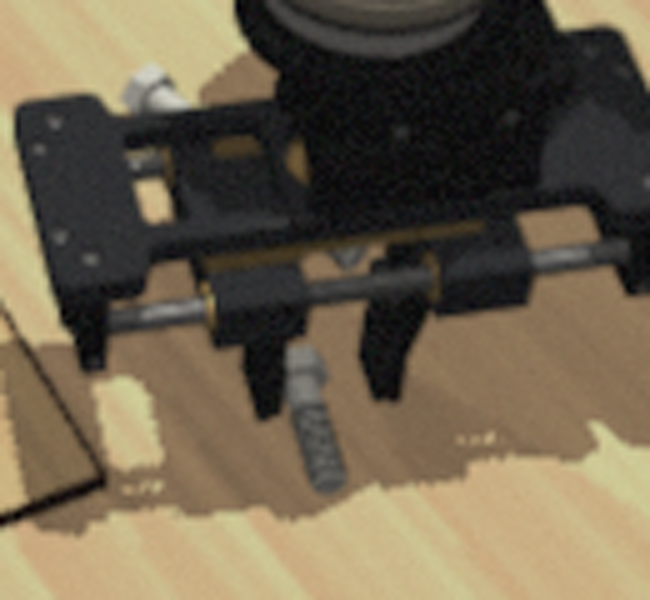

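```bash
python3 - <<'E'
from h import *
o=get_obs();c,T=campose("scene");Q=R.from_quat(o["tool_rot"])
f=lambda P:((w2px(c,T,P)-[330,220])*5).round(0).tolist()
for z in (0,-.01,-.019):
  for y in (-.0095,.0095):
    print(z,y,[f(o["position"]+Q.apply([x,y,z]))[0] for x in (-.030,-.015,.015,.03)])
v=np.array([.372,.928,0]);h=np.array([.4562,.1673,0])
for z in (0,.009,.018): print(z,[f(h+v*t+[0,0,z])[0] for t in(-.004,.004,.02,.044)])
E
```

```text
0 -0.0095 [[409.0, 433.0], [364.0, 440.0], [275.0, 453.0], [230.0, 459.0]]
0 0.0095 [[393.0, 388.0], [349.0, 394.0], [261.0, 407.0], [217.0, 413.0]]
-0.01 -0.0095 [[412.0, 415.0], [367.0, 421.0], [277.0, 434.0], [232.0, 441.0]]
-0.01 0.0095 [[396.0, 369.0], [352.0, 376.0], [263.0, 388.0], [218.0, 395.0]]
-0.019 -0.0095 [[415.0, 398.0], [370.0, 404.0], [279.0, 417.0], [233.0, 424.0]]
-0.019 0.0095 [[399.0, 352.0], [354.0, 359.0], [265.0, 371.0], [220.0, 378.0]]
0 [[291.0, 378.0], [296.0, 396.0], [308.0, 434.0], [327.0, 493.0]]
0.009 [[293.0, 361.0], [298.0, 380.0], [311.0, 418.0], [329.0, 477.0]]
0.018 [[295.0, 344.0], [301.0, 363.0], [313.0, 401.0], [332.0, 460.0]]
```

Bolt geometry agrees across the cameras. The finger ends sit where a point 19 mm behind the stated TCP would project: crop (279,417) and (370,404) expected, (265,415) and (385,397) seen. I'll go lower in small steps and watch the force.

Emit:
drive_tool(
  plan=[
    {"offset": [0.1, -0.05, 0.2], "delta_rot": [0, 0, 0], "jaw": 3},
    {"offset": [0.1, -0.05, 0.4], "delta_rot": [0, 0, 0], "jaw": 3},
    {"offset": [0.1, -0.05, 0.6], "delta_rot": [0, 0, 0], "jaw": 3},
    {"offset": [0.1, -0.05, 0.8], "delta_rot": [0, 0, 0], "jaw": 3},
    {"offset": [0.1, -0.05, 0.9], "delta_rot": [0, 0, 0], "jaw": 3},
    {"offset": [0.1, -0.05, 0.9], "delta_rot": [0, 0, 0], "jaw": 3},
    {"offset": [0.1, -0.05, 0.9], "delta_rot": [0, 0, 0], "jaw": 3},
    {"offset": [0.1, -0.05, 0.9], "delta_rot": [0, 0, 0], "jaw": 3},
  ],
)

```text
time: 5.12
position: [0.4636, 0.1845, -0.0047]
tool_rot: [0.982, -0.189, 0.0, -0.0]
ft_force: [0.0, -1.3, 0.7]
grip_width: 0.0302
```

```bash
python3 - <<'E'
from h import *
go([.4629,.184,-.015],-21.8)
s=camera("scene");cv2.imwrite('pics/s7.png',cv2.resize(s[220:340,330:460,::-1],None,fx=5,fy=5,interpolation=cv2.INTER_CUBIC))
E
```

```text
off [-0.04  0.07  1.03] rot [-0. -0. -0.] | t 5.12 pos [ 0.4636  0.1845 -0.0047] yaw -21.8 w 0.0302
```

View pics/s7.png

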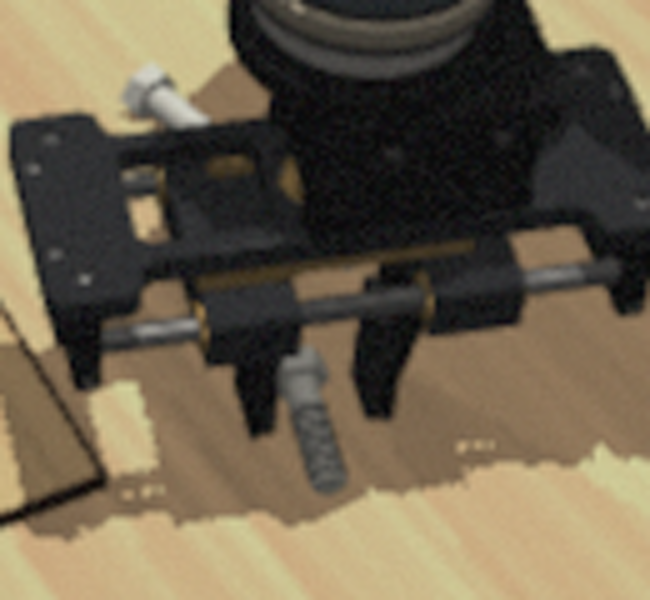

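Emit:
drive_tool(
  plan=[
    {"offset": [0, 0.05, 0.2], "delta_rot": [0, 0, 0], "jaw": 3},
    {"offset": [0, 0.05, 0.4], "delta_rot": [0, 0, 0], "jaw": 3},
    {"offset": [0, 0.05, 0.6], "delta_rot": [0, 0, 0], "jaw": 3},
    {"offset": [0, 0.05, 0.7], "delta_rot": [0, 0, 0], "jaw": 3},
    {"offset": [0, 0.05, 0.8], "delta_rot": [0, 0, 0], "jaw": 3},
    {"offset": [0, 0.05, 0.8], "delta_rot": [0, 0, 0], "jaw": 3},
    {"offset": [0, 0.05, 0.8], "delta_rot": [0, 0, 0], "jaw": 3},
    {"offset": [0, 0.05, 0.8], "delta_rot": [0, 0, 0], "jaw": 3},
  ],
)

```text
time: 5.83
position: [0.4633, 0.1841, -0.0128]
tool_rot: [0.982, -0.189, 0.0, 0.0]
ft_force: [0.0, 0.2, 0.6]
grip_width: 0.0298
```

```bash
python3 - <<'E'
from h import *
go([.4629,.184,-.015],-21.8)
s=camera("scene");cv2.imwrite('pics/s8.png',cv2.resize(s[220:340,330:460,::-1],None,fx=5,fy=5,interpolation=cv2.INTER_CUBIC))
E
```

```text
off [-0.04  0.02  0.22] rot [ 0. -0. -0.] | t 5.83 pos [ 0.4633  0.1841 -0.0128] yaw -21.8 w 0.0298
```

View pics/s8.png

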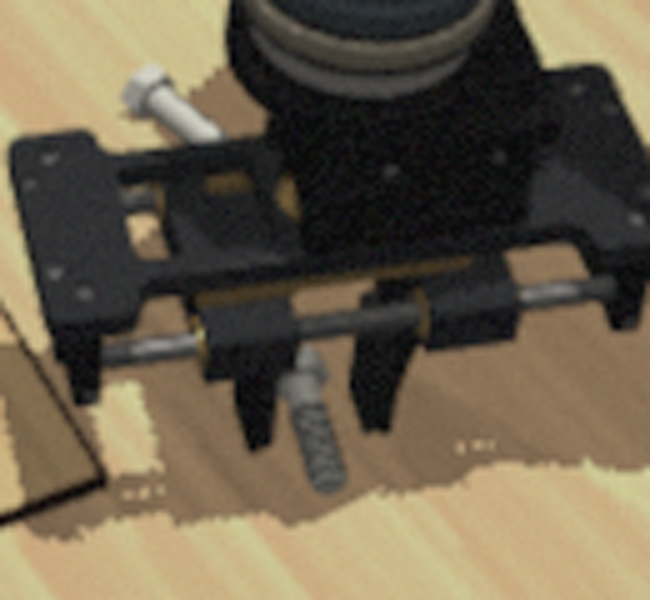

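No contact yet, and the tips look to be about 5 mm above the table. Closing at this height.

Emit:
drive_tool(
  plan=[
    {"offset": [0, 0, 0.1], "delta_rot": [0, 0, 0], "jaw": 0.8},
    {"offset": [0, 0, 0.1], "delta_rot": [0, 0, 0], "jaw": 0.8},
    {"offset": [0, 0, 0.1], "delta_rot": [0, 0, 0], "jaw": 0.8},
    {"offset": [0, 0, 0.1], "delta_rot": [0, 0, 0], "jaw": 0.8},
    {"offset": [0, 0, 0.1], "delta_rot": [0, 0, 0], "jaw": 0.8},
    {"offset": [0, 0, 0.1], "delta_rot": [0, 0, 0], "jaw": 0.8},
    {"offset": [0, 0, 0.1], "delta_rot": [0, 0, 0], "jaw": 0.8},
    {"offset": [0, 0, 0.1], "delta_rot": [0, 0, 0], "jaw": 0.8},
  ],
  squeeze=25,
)

```text
time: 6.55
position: [0.4633, 0.184, -0.0138]
tool_rot: [0.982, -0.189, 0.0, -0.0]
ft_force: [0.4, 0.1, 0.3]
grip_width: 0.0111
```

Emit:
drive_tool(
  plan=[
    {"offset": [0, 0, 0], "delta_rot": [0, 0, 0], "jaw": 0.8},
    {"offset": [0, 0, -0.5], "delta_rot": [0, 0, 0], "jaw": 0.8},
    {"offset": [0, 0, -1.5], "delta_rot": [0, 0, 0], "jaw": 0.8},
    {"offset": [0, 0, -3], "delta_rot": [0, 0, 0], "jaw": 0.8},
    {"offset": [0, 0, -5], "delta_rot": [0, 0, 0], "jaw": 0.8},
    {"offset": [0, 0, -6], "delta_rot": [0, 0, 0], "jaw": 0.8},
    {"offset": [0, 0, -6], "delta_rot": [0, 0, 0], "jaw": 0.8},
    {"offset": [0, 0, -6], "delta_rot": [0, 0, 0], "jaw": 0.8},
  ],
)

```text
time: 7.22
position: [0.4638, 0.1841, 0.047]
tool_rot: [0.982, -0.189, 0.001, -0.0]
ft_force: [0.4, -0.2, -1.4]
grip_width: 0.011
```

```bash
python3 - <<'E'
from h import *
go([.4629,.184,-.015],-21.8)
s=camera("scene");o,w,_,_=shot("wrist")
a=cv2.resize(s[200:340,320:460,::-1],(400,400));b=cv2.resize(w[200:400,220:420,::-1],(400,400))
cv2.imwrite('pics/s9.png',np.hstack([a,b]))
E
```

```text
off [-0.09  0.05  6.2 ] rot [-0.1 -0.1 -0. ] | t 7.22 pos [0.4638 0.1841 0.047 ] yaw -21.8 w 0.011
```

View pics/s9.png

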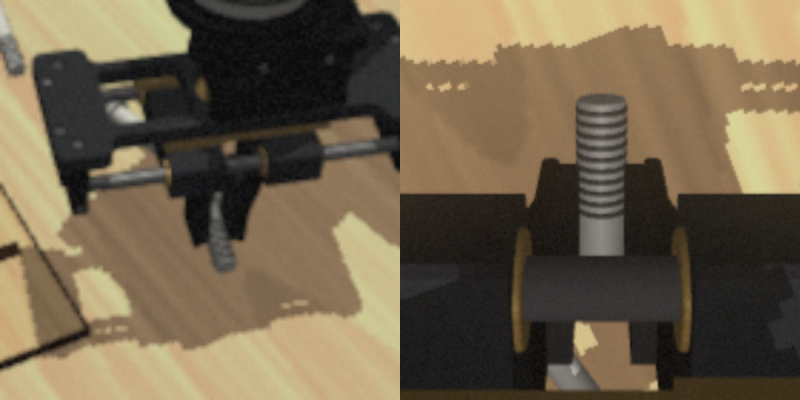

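Bolt q is held: shank up at crop (600,150) in the wrist half, lifted clear of the table. I'll carry it to beyond the fence, turning it, and measure the marks from there.

```bash
python3 - <<'E'
from h import *
go([.67,.03,.13],83)
# in-grasp tip
im=cv2.imread("pics/s9.png")
c=calibration("wrist");T=c["tool_from_camera"]
for v in (247,250,253):
  for z in (-.020,-.026): print(v,z,px2w(c,T,[(321,v)],z)[0].round(4))
E
```

```text
off [24.95  6.58 -8.43] rot [-0.000e+00  1.000e-01 -1.048e+02] | t 7.32 pos [0.4628 0.184  0.0458] yaw -21.8 w 0.0111
247 -0.02 [ 0.0006 -0.0266 -0.02  ]
247 -0.026 [ 0.0006 -0.0285 -0.026 ]
250 -0.02 [ 0.0006 -0.0251 -0.02  ]
250 -0.026 [ 0.0006 -0.0271 -0.026 ]
253 -0.02 [ 0.0006 -0.0235 -0.02  ]
253 -0.026 [ 0.0006 -0.0256 -0.026 ]
```

Emit:
drive_tool(
  plan=[
    {"offset": [0, 0, -3], "delta_rot": [0, 0, -7], "jaw": 0.8},
    {"offset": [2, 0.5, -6], "delta_rot": [0, 0, -14], "jaw": 0.8},
    {"offset": [4, 1, -8.4], "delta_rot": [0, 0, -21], "jaw": 0.8},
    {"offset": [7, 2, -8.4], "delta_rot": [0, 0, -28], "jaw": 0.8},
    {"offset": [10, 3, -8.4], "delta_rot": [0, 0, -35], "jaw": 0.8},
    {"offset": [13, 3.5, -8.4], "delta_rot": [0, 0, -42], "jaw": 0.8},
    {"offset": [15, 4, -8.4], "delta_rot": [0, 0, -49], "jaw": 0.8},
    {"offset": [16, 4.3, -8.4], "delta_rot": [0, 0, -55], "jaw": 0.8},
  ],
)

```text
time: 7.98
position: [0.5983, 0.0825, 0.1289]
tool_rot: [0.958, 0.287, 0.0, 0.0]
ft_force: [0.7, 0.6, 0.0]
grip_width: 0.0111
```

```bash
python3 - <<'E'
from h import *
go([.67,.03,.13],83)
E
```

```text
off [ 3.11  8.33 -0.1 ] rot [  0.1   0.  -49.6] | t 7.98 pos [0.5983 0.0825 0.1289] yaw 33.4 w 0.0111
```

Emit:
drive_tool(
  plan=[
    {"offset": [0.5, 1.5, 0], "delta_rot": [0, 0, -7], "jaw": 0.8},
    {"offset": [1, 3, 0], "delta_rot": [0, 0, -14], "jaw": 0.8},
    {"offset": [1.5, 4.5, 0], "delta_rot": [0, 0, -21], "jaw": 0.8},
    {"offset": [2, 6, 0], "delta_rot": [0, 0, -28], "jaw": 0.8},
    {"offset": [2.5, 7, 0], "delta_rot": [0, 0, -35], "jaw": 0.8},
    {"offset": [3, 8, 0], "delta_rot": [0, 0, -42], "jaw": 0.8},
    {"offset": [3, 8.2, 0], "delta_rot": [0, 0, -48], "jaw": 0.8},
    {"offset": [3, 8.2, 0], "delta_rot": [0, 0, -49], "jaw": 0.8},
  ],
)

```text
time: 8.65
position: [0.6656, 0.0316, 0.1282]
tool_rot: [0.753, 0.658, -0.001, -0.001]
ft_force: [-0.4, -0.2, 0.1]
grip_width: 0.0107
```

```bash
python3 - <<'E'
from h import *
go([.67,.03,.13],83)
for i in range(3):
    o,im,c,T=shot("wrist"); print(o["position"].round(4),o["tool_rot"].round(4),o["joint_velocities"].round(3))
cv2.imwrite('pics/m1.png',im[:,:,::-1])
E
```

```text
off [-0.1   0.46 -0.18] rot [-0.1  0.  -0.8] | t 8.65 pos [0.6656 0.0316 0.1282] yaw 82.2 w 0.0107
[0.6656 0.0316 0.1282] [ 0.7533  0.6576 -0.0009 -0.0009] [ 0.012 -0.014  0.026  0.009  0.007 -0.085]
[0.6649 0.0321 0.1284] [ 0.7541  0.6568 -0.0011 -0.0012] [ 0.012 -0.012  0.015  0.003  0.004  0.069]
[0.6647 0.0325 0.1286] [ 0.7546  0.6562 -0.001  -0.0012] [ 0.006 -0.011  0.004  0.     0.001  0.013]
```

View pics/m1.png

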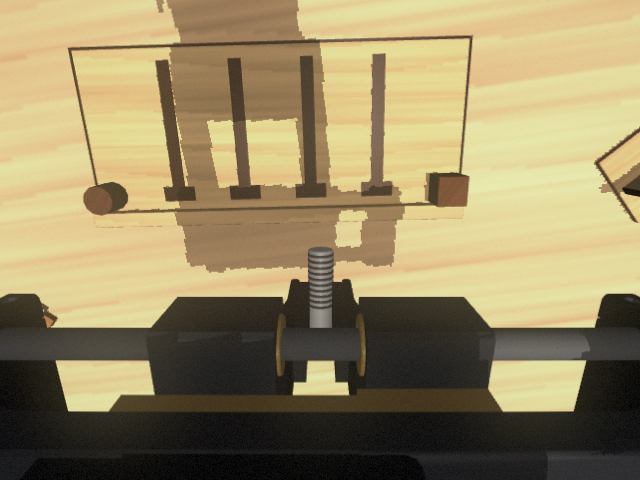

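All four Ts are visible with crossbars at (180,193), (245,191), (311,189) and (377,188). The knob is at (104,198) and the block at (447,190), so q's mark is the rightmost one here. Now I'll fit the marks.

```bash
cat >> h.py <<'E'
def marks(im,c,T):
    g=cv2.cvtColor(im,cv2.COLOR_RGB2GRAY); m=(g<105); m[:45]=0;m[204:]=0;m[:,:140]=0;m[:,405:]=0
    res=[]
    for b in blobs(m,300):
        w=px2w(c,T,b,.006)[:,:2]
        if np.ptp(w[:,0])<.08: continue
        s=np.argsort(w[:,0]); res.append(w)
    return res
E
python3 - <<'E'
from h import *
o=get_obs(); im=cv2.imread("pics/m1.png")[:,:,::-1].copy(); c,T=campose("wrist",o)
print(go([.67,.03,.13],83)[0])
out=[]
for w in marks(im,c,T):
    ang=-7/57.3
    for it in range(3):
        ex=np.array([np.cos(ang),np.sin(ang)]);ey=np.array([-ex[1],ex[0]])
        u=w@ex; v=w@ey; top=np.percentile(u,99.7); 
        st=w[(u<top-.02)&(u>top-.095)]; mm=st.mean(0)
        d=np.linalg.svd(st-mm,full_matrices=False)[2][0]; d*=np.sign(d[0]); ang=np.arctan2(d[1],d[0])
    cross=w[(u>top-.007)]; 
    # crossbar extent along u: columns off stem
    off=np.abs(v-mm@ey)>.008; uc=u[off]; 
    org=ex*((np.percentile(uc,2)+np.percentile(uc,98))/2)+ey*(mm@ey)
    print(len(w),"ang",np.degrees(ang).round(2),"cross u",np.percentile(uc,[2,98]).round(4),"umin",u.min().round(4),"org",org.round(4)); out.append(org)
out=np.array(out); out=out[np.argsort(-out[:,1])]
print(out, np.diff(out,axis=0).round(4), np.linalg.norm(np.diff(out,axis=0),axis=1))
d=out[-1]-out[0];print("row yaw",np.degrees(np.arctan2(d[0],-d[1])))
E
```

```text
off [-0.19  0.56 -0.11] rot [-0.2 -0.  -1. ] | t 8.8 pos [0.6647 0.0326 0.1289] yaw 82.0 w 0.0109
[-0.18544734  0.56094236 -0.10681959]
2054 ang -6.6 cross u [0.6188 0.6302] umin 0.52 org [0.6319 0.0284]
2003 ang -6.66 cross u [0.619  0.6304] umin 0.5203 org [ 0.6257 -0.0276]
1956 ang -6.71 cross u [0.6185 0.6305] umin 0.5204 org [ 0.619  -0.0833]
[[ 0.63191827  0.02840032]
 [ 0.62573723 -0.02762379]
 [ 0.61897132 -0.08329065]] [[-0.0062 -0.056 ]
 [-0.0068 -0.0557]] [0.05636405 0.05607653]
row yaw -6.612081604144324
```

```bash
python3 - <<'E'
from h import *
go([.6212,.0862,.05],83.35)
E
```

```text
off [ 4.7  -5.03  7.91] rot [-0.2 -0.  -1.3] | t 8.8 pos [0.6647 0.0326 0.1289] yaw 82.0 w 0.0109
```

Emit:
drive_tool(
  plan=[
    {"offset": [1.5, -1.5, 0], "delta_rot": [0, 0, -1.3], "jaw": 0.8},
    {"offset": [3, -3.2, 0], "delta_rot": [0, 0, -1.3], "jaw": 0.8},
    {"offset": [4.7, -5, 1], "delta_rot": [0, 0, -1.3], "jaw": 0.8},
    {"offset": [4.7, -5, 3], "delta_rot": [0, 0, -1.3], "jaw": 0.8},
    {"offset": [4.7, -5, 5], "delta_rot": [0, 0, -1.3], "jaw": 0.8},
    {"offset": [4.7, -5, 7], "delta_rot": [0, 0, -1.3], "jaw": 0.8},
    {"offset": [4.7, -5, 8], "delta_rot": [0, 0, -1.3], "jaw": 0.8},
    {"offset": [4.7, -5, 8], "delta_rot": [0, 0, -1.3], "jaw": 0.8},
  ],
)

```text
time: 9.47
position: [0.62, 0.0861, 0.0475]
tool_rot: [0.747, 0.665, -0.002, -0.002]
ft_force: [0.2, -1.0, 0.1]
grip_width: 0.0109
```

```bash
python3 - <<'E'
from h import *
go([.6212,.0862,-.0075],83.35)
o,im,c,T=shot("wrist");cv2.imwrite('pics/m2.png',im[:,:,::-1])
go([.6212,.0862,-.0075],83.35)
E
```

```text
off [0.02 0.15 5.5 ] rot [-0.3  0.   0.1] | t 9.47 pos [0.62   0.0861 0.0475] yaw 83.4 w 0.0109
off [ 0.02 -0.    5.65] rot [-0.2  0.   0.1] | t 9.52 pos [0.6214 0.086  0.049 ] yaw 83.4 w 0.0104
```

View pics/m2.png

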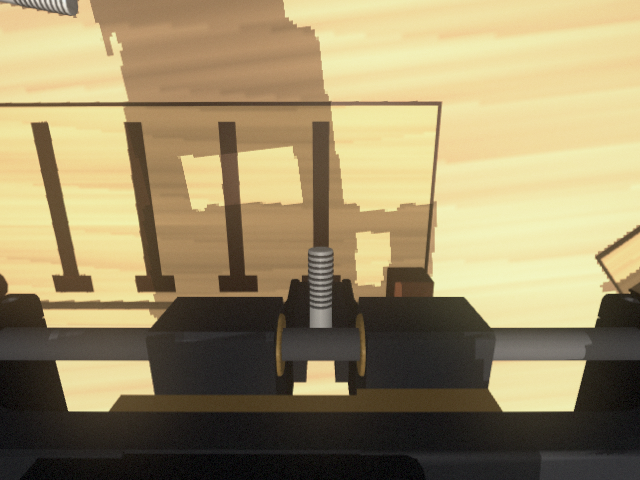

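Bolt q lines up with the first mark's stem at col 320. Lowering.

Emit:
drive_tool(
  plan=[
    {"offset": [0, 0.05, 2], "delta_rot": [0, 0, 0], "jaw": 0.8},
    {"offset": [0, 0.05, 3.8], "delta_rot": [0, 0, 0], "jaw": 0.8},
    {"offset": [0, 0.05, 4.8], "delta_rot": [0, 0, 0], "jaw": 0.8},
    {"offset": [0, 0.05, 5.2], "delta_rot": [0, 0, 0], "jaw": 0.8},
    {"offset": [0, 0.05, 5.4], "delta_rot": [0, 0, 0], "jaw": 0.8},
    {"offset": [0, 0.05, 5.55], "delta_rot": [0, 0, 0], "jaw": 0.8},
    {"offset": [0, 0.05, 5.6], "delta_rot": [0, 0, 0], "jaw": 0.8},
    {"offset": [0, 0.05, 5.6], "delta_rot": [0, 0, 0], "jaw": 0.8},
  ],
)

```text
time: 10.18
position: [0.6238, 0.0856, -0.005]
tool_rot: [0.746, 0.666, 0.001, 0.001]
ft_force: [-0.4, 0.6, 0.2]
grip_width: 0.0109
```

```bash
python3 - <<'E'
from h import *
go([.6212,.0862,-.0075],83.35); print(get_obs()["ft_force"])
s=camera("scene");cv2.imwrite('pics/s10.png',cv2.resize(s[220:370,210:380,::-1],None,fx=4,fy=4,interpolation=cv2.INTER_CUBIC))
E
```

```text
off [ 0.03 -0.26  0.25] rot [ 0.1 -0.   0.1] | t 10.18 pos [ 0.6238  0.0856 -0.005 ] yaw 83.4 w 0.0109
[-0.43792797  0.56053185  0.17292088]
```

View pics/s10.png

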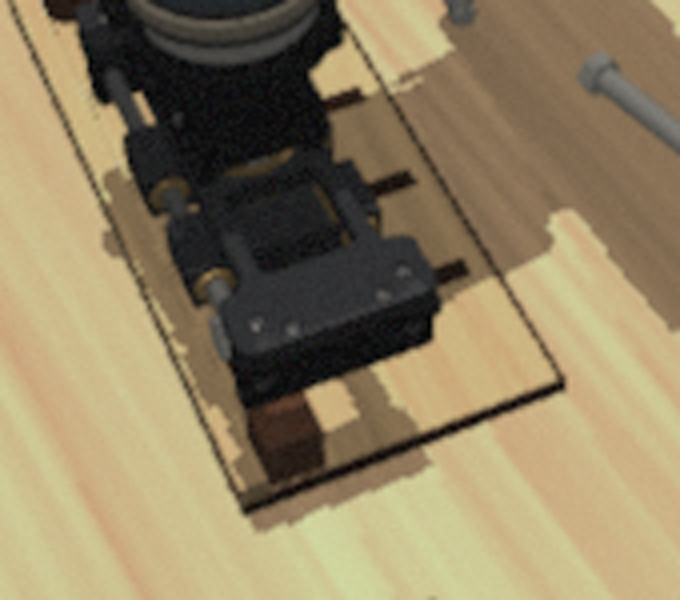

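Emit:
drive_tool(
  plan=[
    {"offset": [0, 0, 0], "delta_rot": [0, 0, 0], "jaw": 0.8},
    {"offset": [0, 0, 0], "delta_rot": [0, 0, 0], "jaw": 0.8},
    {"offset": [0, 0, 0], "delta_rot": [0, 0, 0], "jaw": 0.8},
    {"offset": [0, 0, 0], "delta_rot": [0, 0, 0], "jaw": 0.8},
    {"offset": [0, 0, 0], "delta_rot": [0, 0, 0], "jaw": 0.8},
    {"offset": [0, 0, 0], "delta_rot": [0, 0, 0], "jaw": 0.8},
    {"offset": [0, 0, 0], "delta_rot": [0, 0, 0], "jaw": 0.8},
    {"offset": [0, 0, 0], "delta_rot": [0, 0, 0], "jaw": 0.8},
  ],
)

```text
time: 10.9
position: [0.6231, 0.0857, -0.0059]
tool_rot: [0.746, 0.666, -0.0, -0.0]
ft_force: [0.5, 0.4, -1.0]
grip_width: 0.0112
```

```bash
python3 - <<'E'
from h import *
go([.6212,.0862,-.0075],83.35); print(get_obs()["ft_force"])
camera("top")
go([.6212,.0862,-.0075],83.35); print(get_obs()["ft_force"])
E
```

```text
off [ 0.03 -0.2   0.16] rot [-0.   0.   0.1] | t 10.9 pos [ 0.6231  0.0857 -0.0059] yaw 83.5 w 0.0112
[ 0.45945313  0.40356778 -1.01666314]
off [ 0.03 -0.2   0.16] rot [-0.   0.   0.1] | t 10.95 pos [ 0.6231  0.0857 -0.0059] yaw 83.5 w 0.011
[0.13455017 0.14163166 0.4064777 ]
```

Emit:
drive_tool(
  plan=[
    {"offset": [0, -0.2, 0], "delta_rot": [0, 0, 0], "jaw": 0.8},
    {"offset": [0, -0.2, 0.08], "delta_rot": [0, 0, 0], "jaw": 0.8},
    {"offset": [0, -0.2, 0.15], "delta_rot": [0, 0, 0], "jaw": 0.8},
    {"offset": [0, -0.2, 0.15], "delta_rot": [0, 0, 0], "jaw": 0.8},
    {"offset": [0, -0.2, 0.15], "delta_rot": [0, 0, 0], "jaw": 1.4},
    {"offset": [0, -0.2, 0.15], "delta_rot": [0, 0, 0], "jaw": 2},
    {"offset": [0, -0.2, 0.15], "delta_rot": [0, 0, 0], "jaw": 2.6},
    {"offset": [0, -0.2, 0.15], "delta_rot": [0, 0, 0], "jaw": 2.6},
  ],
)

```text
time: 11.62
position: [0.6213, 0.0859, -0.0072]
tool_rot: [0.746, 0.666, 0.0, 0.0]
ft_force: [0.9, -0.5, 0.1]
grip_width: 0.0234
```

Emit:
drive_tool(
  plan=[
    {"offset": [0, 0, 0], "delta_rot": [0, 0, 0], "jaw": 2.6},
    {"offset": [0, 0, -1], "delta_rot": [0, 0, 0], "jaw": 2.6},
    {"offset": [0, 0, -3], "delta_rot": [0, 0, 0], "jaw": 2.6},
    {"offset": [0, 0, -6], "delta_rot": [0, 0, 0], "jaw": 2.6},
    {"offset": [0, 2, -9], "delta_rot": [0, 0, 0], "jaw": 2.6},
    {"offset": [0, 4, -11], "delta_rot": [0, 0, 0], "jaw": 2.6},
    {"offset": [0, 5, -12], "delta_rot": [0, 0, 0], "jaw": 2.6},
    {"offset": [0, 5, -12], "delta_rot": [0, 0, 0], "jaw": 2.6},
  ],
)

```text
time: 12.28
position: [0.6761, 0.0796, 0.1175]
tool_rot: [0.746, 0.665, 0.004, 0.004]
ft_force: [0.3, -0.2, 0.3]
grip_width: 0.0257
```

```bash
python3 - <<'E'
from h import *
o,im,c,T=shot("wrist");cv2.imwrite('pics/m3.png',im[:,:,::-1])
o,im,c,T=shot("wrist");print(o["position"],o["joint_velocities"].round(3))
np.save("m3T.npy",T)
E
```

```text
[0.67273179 0.07998294 0.11499812] [ 0.004  0.028  0.091  0.002  0.005 -0.002]
```

View pics/m3.png

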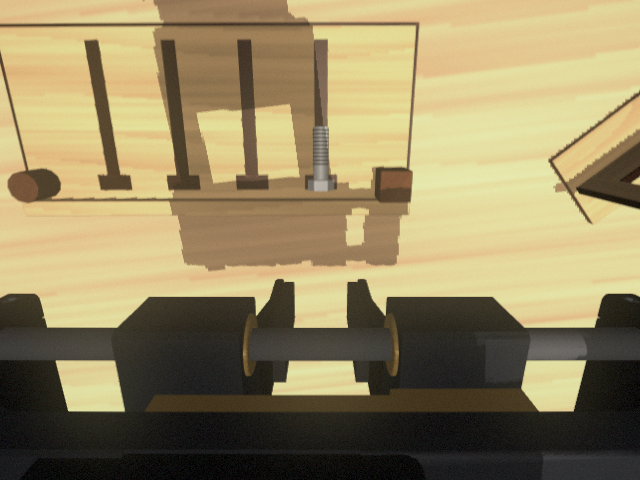

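Bolt q lies along the stem, head at (321,184) on the crossbar. A numeric check first, then on to bolt r.

```bash
python3 - <<'E'
from h import *
im=cv2.imread('pics/m3.png')[:,:,::-1].copy();c=calibration("wrist");T=np.load("m3T.npy")
bolt(im,c,T,np.array([321,160]),.04,z=.006,smax=60)
print("m1 px",w2px(c,T,[[.6383,.0842,.006],[.632,.0284,.006],[.619,-.0832,.006]]).round(1))
cv2.imwrite('pics/m3c.png',cv2.resize(im[100:210,220:420,::-1],None,fx=4,fy=4,interpolation=cv2.INTER_CUBIC))
go([.44,.15,.16],9.8)
E
```

```text
px [320. 161.] 1078 head [0.6345 0.0841] len 0.0485 (want 0.048 ) head-from-tip [0.634  0.0841] ang 173.8 headw 0.0198 0.0106
m1 px [[321.  188.2]
 [252.  188.5]
 [114.3 188.5]]
off [  4.31 -23.67  -4.69] rot [-0.   0.  73.6] | t 12.38 pos [0.6702 0.0802 0.113 ] yaw 83.4 w 0.026
```

View pics/m3c.png

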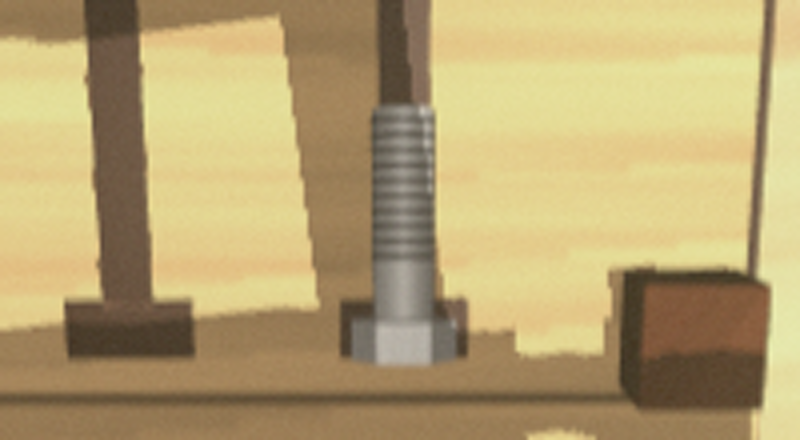

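Measured against the crossbar in the image, q is centred to within about 1 mm. Now over bolt r.

```bash
python3 - <<'E'
from h import *
go([.43,.01,.15],10)
E
```

```text
off [ -9.72 -23.06  -3.69] rot [-0.   0.  73.4] | t 12.38 pos [0.6702 0.0802 0.113 ] yaw 83.4 w 0.026
```

Emit:
drive_tool(
  plan=[
    {"offset": [-1, -2.5, -1.5], "delta_rot": [0, 0, 7], "jaw": 3},
    {"offset": [-2, -5, -3], "delta_rot": [0, 0, 14], "jaw": 3},
    {"offset": [-3.5, -8, -3.7], "delta_rot": [0, 0, 21], "jaw": 3},
    {"offset": [-4.5, -11, -3.7], "delta_rot": [0, 0, 28], "jaw": 3},
    {"offset": [-5.5, -14, -3.7], "delta_rot": [0, 0, 35], "jaw": 3},
    {"offset": [-7, -17, -3.7], "delta_rot": [0, 0, 42], "jaw": 3},
    {"offset": [-8, -19, -3.7], "delta_rot": [0, 0, 49], "jaw": 3},
    {"offset": [-8.5, -20.5, -3.7], "delta_rot": [0, 0, 56], "jaw": 3},
  ],
)

```text
time: 13.05
position: [0.4514, 0.0196, 0.1483]
tool_rot: [0.972, 0.234, -0.003, -0.001]
ft_force: [0.4, 0.8, 1.0]
grip_width: 0.0302
```

```bash
python3 - <<'E'
from h import *
go([.43,.01,.15],10)
E
```

```text
off [-2.35 -0.12 -0.16] rot [-0.2  0.4 17.1] | t 13.05 pos [0.4514 0.0196 0.1483] yaw 27.1 w 0.0302
```

Emit:
drive_tool(
  plan=[
    {"offset": [-1, 0, 0], "delta_rot": [0, 0, 7], "jaw": 3},
    {"offset": [-2.3, 0, 0], "delta_rot": [0, 0, 14], "jaw": 3},
    {"offset": [-2.3, 0, 0], "delta_rot": [0, 0, 17], "jaw": 3},
    {"offset": [-2.3, 0, 0], "delta_rot": [0, 0, 17], "jaw": 3},
    {"offset": [-2.3, 0, 0], "delta_rot": [0, 0, 17], "jaw": 3},
    {"offset": [-2.3, 0, 0], "delta_rot": [0, 0, 17], "jaw": 3},
    {"offset": [-2.3, 0, 0], "delta_rot": [0, 0, 17], "jaw": 3},
    {"offset": [-2.3, 0, 0], "delta_rot": [0, 0, 17], "jaw": 3},
  ],
)

```text
time: 13.72
position: [0.437, 0.0087, 0.1495]
tool_rot: [0.996, 0.092, -0.0, -0.0]
ft_force: [1.0, 1.0, 0.7]
grip_width: 0.03
```

```bash
python3 - <<'E'
from h import *
go([.43,.01,.15],10)
o,im,c,T=shot("wrist");cv2.imwrite('pics/w10.png',im[:,:,::-1])
print(w2px(c,T,[.4177,.0789,.007]))
bolt(im,c,T,w2px(c,T,[.4177,.0789,.007])[0],.10)
E
```

```text
off [-0.67 -0.26 -0.05] rot [-0.   0.   0.5] | t 13.72 pos [0.437  0.0087 0.1495] yaw 10.5 w 0.03
[[313.25182472 139.62487027]]
px [313. 135.] 1802 head [0.4262 0.0314] len 0.1094 (want 0.10800000000000001 ) head-from-tip [0.4259 0.0328] ang 100.1 headw 0.0192 0.0108
```

View pics/w10.png

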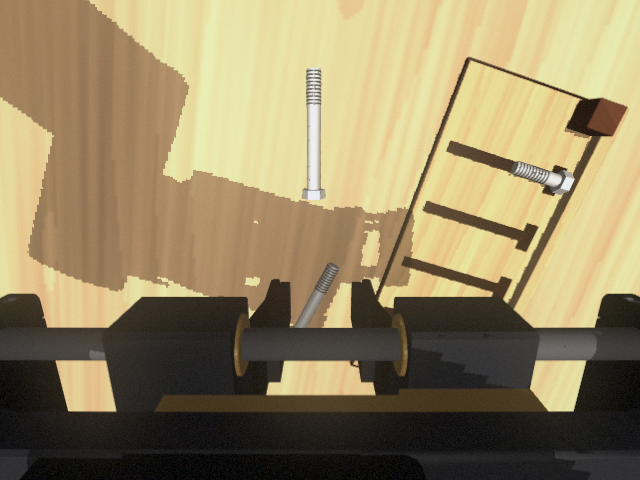

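Bolt r is at px (313,135), head (313,194), shank pointing up, and its length matches.

```bash
python3 - <<'E'
from h import *
go([.4183,.0755,.03],10.1)
E
```

```text
off [-0.63 -6.91 11.95] rot [-0.   0.   0.4] | t 13.77 pos [0.4371 0.0087 0.1495] yaw 10.5 w 0.0299
```

Emit:
drive_tool(
  plan=[
    {"offset": [-0.3, -2, 2], "delta_rot": [0, 0, 0.4], "jaw": 3},
    {"offset": [-0.6, -4.5, 5], "delta_rot": [0, 0, 0.4], "jaw": 3},
    {"offset": [-0.6, -6.9, 8], "delta_rot": [0, 0, 0.4], "jaw": 3},
    {"offset": [-0.6, -6.9, 11], "delta_rot": [0, 0, 0.4], "jaw": 3},
    {"offset": [-0.6, -6.9, 12], "delta_rot": [0, 0, 0.4], "jaw": 3},
    {"offset": [-0.6, -6.9, 12], "delta_rot": [0, 0, 0.4], "jaw": 3},
    {"offset": [-0.6, -6.9, 12], "delta_rot": [0, 0, 0.4], "jaw": 3},
    {"offset": [-0.6, -6.9, 12], "delta_rot": [0, 0, 0.4], "jaw": 3},
  ],
)

```text
time: 14.43
position: [0.4195, 0.0752, 0.0302]
tool_rot: [0.996, 0.088, 0.001, 0.0]
ft_force: [0.5, -0.1, 0.0]
grip_width: 0.0302
```

```bash
python3 - <<'E'
from h import *
go([.4183,.0755,-.0135],10.1)
camera("top")
go([.4183,.0755,-.0135],10.1)
E
```

```text
off [-0.12 -0.06  4.37] rot [ 0.  -0.1 -0. ] | t 14.43 pos [0.4195 0.0752 0.0302] yaw 10.1 w 0.0302
off [-0.14 -0.07  4.4 ] rot [ 0.  -0.1 -0.1] | t 14.48 pos [0.4197 0.075  0.0305] yaw 10.0 w 0.0299
```

Emit:
drive_tool(
  plan=[
    {"offset": [-0.1, -0.05, 1.5], "delta_rot": [0, 0, 0], "jaw": 3},
    {"offset": [-0.1, -0.05, 3], "delta_rot": [0, 0, 0], "jaw": 3},
    {"offset": [-0.1, -0.05, 4], "delta_rot": [0, 0, 0], "jaw": 3},
    {"offset": [-0.1, -0.05, 4.4], "delta_rot": [0, 0, 0], "jaw": 3},
    {"offset": [-0.1, -0.05, 4.4], "delta_rot": [0, 0, 0], "jaw": 0.8},
    {"offset": [-0.1, -0.05, 4.4], "delta_rot": [0, 0, 0], "jaw": 0.8},
    {"offset": [-0.1, -0.05, 4.4], "delta_rot": [0, 0, 0], "jaw": 0.8},
    {"offset": [-0.1, -0.05, 4.4], "delta_rot": [0, 0, 0], "jaw": 0.8},
  ],
  squeeze=35,
)

```text
time: 15.15
position: [0.4182, 0.0755, -0.0136]
tool_rot: [0.996, 0.088, 0.001, 0.0]
ft_force: [-0.2, 0.2, 0.8]
grip_width: 0.0123
```

Emit:
drive_tool(
  plan=[
    {"offset": [0, 0, 0], "delta_rot": [0, 0, 0], "jaw": 0.8},
    {"offset": [0, 0, 0], "delta_rot": [0, 0, 0], "jaw": 0.8},
    {"offset": [0, 0, 0], "delta_rot": [0, 0, 0], "jaw": 0.8},
    {"offset": [0, 0, -1], "delta_rot": [0, 0, 0], "jaw": 0.8},
    {"offset": [0, 0, -3], "delta_rot": [0, 0, 0], "jaw": 0.8},
    {"offset": [0, 0, -6], "delta_rot": [0, 0, 0], "jaw": 0.8},
    {"offset": [0, 0, -9], "delta_rot": [0, 0, 0], "jaw": 0.8},
    {"offset": [0, 0, -10], "delta_rot": [0, 0, 0], "jaw": 0.8},
  ],
)

```text
time: 15.82
position: [0.4187, 0.0756, 0.0885]
tool_rot: [0.996, 0.088, 0.002, 0.0]
ft_force: [0.4, -0.8, -1.5]
grip_width: 0.0102
```

```bash
python3 - <<'E'
from h import *
go([.64,-.05,.13],83.35)
o,w,_,_=shot("wrist")
cv2.imwrite('pics/w11.png',w[100:400,170:470,::-1])
E
```

```text
off [19.61 16.24 -4.04] rot [  0.2  -0.2 -73.3] | t 15.82 pos [0.4187 0.0756 0.0885] yaw 10.1 w 0.0102
```

View pics/w11.png

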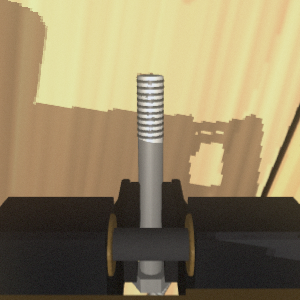

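```bash
python3 - <<'E'
from h import *
c=calibration("wrist");T=c["tool_from_camera"]
for v in (173,175,177): print(px2w(c,T,[(320,v)],-.0255)[0].round(4))
go([.5753,-.0781,.07],83.35)
E
```

```text
[ 0.0001 -0.062  -0.0255]
[ 0.0001 -0.0611 -0.0255]
[ 0.0001 -0.0603 -0.0255]
off [12.65 17.86  2.01] rot [  0.3  -0.3 -73.3] | t 15.87 pos [0.4194 0.0756 0.089 ] yaw 10.1 w 0.0104
```

Emit:
drive_tool(
  plan=[
    {"offset": [1, 1.5, -0.5], "delta_rot": [0, 0, -7], "jaw": 0.8},
    {"offset": [2.5, 3.5, -0.5], "delta_rot": [0, 0, -14], "jaw": 0.8},
    {"offset": [4, 6, -0.5], "delta_rot": [0, 0, -21], "jaw": 0.8},
    {"offset": [5.5, 8, -0.5], "delta_rot": [0, 0, -28], "jaw": 0.8},
    {"offset": [7, 10, -0.5], "delta_rot": [0, 0, -35], "jaw": 0.8},
    {"offset": [8.5, 12, -0.5], "delta_rot": [0, 0, -42], "jaw": 0.8},
    {"offset": [10, 14, 0], "delta_rot": [0, 0, -49], "jaw": 0.8},
    {"offset": [11, 15.5, 0], "delta_rot": [0, 0, -56], "jaw": 0.8},
  ],
)

```text
time: 16.53
position: [0.5538, -0.0592, 0.0841]
tool_rot: [0.837, 0.547, -0.0, -0.0]
ft_force: [-0.5, 0.2, -1.9]
grip_width: 0.0107
```

```bash
python3 - <<'E'
from h import *
go([.5752,-.0781,.05],83.35)
E
```

```text
off [-0.87  2.72  3.41] rot [ -0.   0. -17.] | t 16.53 pos [ 0.5538 -0.0592  0.0841] yaw 66.4 w 0.0107
```

Emit:
drive_tool(
  plan=[
    {"offset": [-0.3, 1, 0], "delta_rot": [0, 0, -7], "jaw": 0.8},
    {"offset": [-0.8, 2, 1], "delta_rot": [0, 0, -14], "jaw": 0.8},
    {"offset": [-0.8, 2.4, 2.5], "delta_rot": [0, 0, -17], "jaw": 0.8},
    {"offset": [-0.8, 2.4, 3.4], "delta_rot": [0, 0, -17], "jaw": 0.8},
    {"offset": [-0.8, 2.4, 3.4], "delta_rot": [0, 0, -17], "jaw": 0.8},
    {"offset": [-0.8, 2.4, 3.4], "delta_rot": [0, 0, -17], "jaw": 0.8},
    {"offset": [-0.8, 2.4, 3.4], "delta_rot": [0, 0, -17], "jaw": 0.8},
    {"offset": [-0.8, 2.4, 3.4], "delta_rot": [0, 0, -17], "jaw": 0.8},
  ],
)

```text
time: 17.2
position: [0.5716, -0.0745, 0.0522]
tool_rot: [0.749, 0.663, 0.0, 0.0]
ft_force: [-0.3, -0.5, -0.9]
grip_width: 0.0104
```

```bash
python3 - <<'E'
from h import *
o,w,_,_=shot("wrist")
cv2.imwrite('pics/w12.png',w[:,:,::-1])
go([.5757,-.0782,-.0073],83.35)
E
```

```text
off [-0.31  0.43  5.96] rot [ 0.1  0.  -0.3] | t 17.25 pos [ 0.5718 -0.0746  0.0523] yaw 83.1 w 0.0106
```

View pics/w12.png

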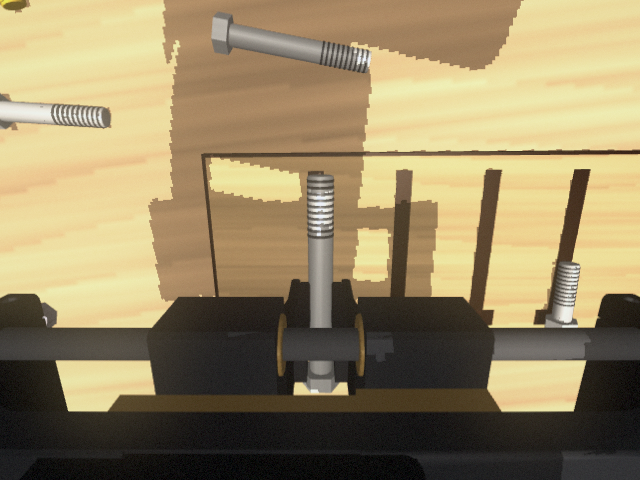

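Bolt r is just right of mark 4's stem (col 320 against about 316), which agrees with the −3 mm tool-x correction.

Emit:
drive_tool(
  plan=[
    {"offset": [-0.3, 0.43, 1], "delta_rot": [0, 0, -0.3], "jaw": 0.8},
    {"offset": [-0.3, 0.43, 2.5], "delta_rot": [0, 0, -0.3], "jaw": 0.8},
    {"offset": [-0.3, 0.43, 4], "delta_rot": [0, 0, -0.3], "jaw": 0.8},
    {"offset": [-0.3, 0.43, 5], "delta_rot": [0, 0, -0.3], "jaw": 0.8},
    {"offset": [-0.3, 0.43, 5.4], "delta_rot": [0, 0, -0.3], "jaw": 0.8},
    {"offset": [-0.3, 0.43, 5.5], "delta_rot": [0, 0, -0.3], "jaw": 0.8},
    {"offset": [-0.3, 0.43, 5.5], "delta_rot": [0, 0, -0.3], "jaw": 0.8},
    {"offset": [-0.3, 0.43, 5.5], "delta_rot": [0, 0, -0.3], "jaw": 0.8},
  ],
)

```text
time: 17.92
position: [0.5761, -0.0785, -0.0029]
tool_rot: [0.747, 0.665, 0.0, 0.001]
ft_force: [0.8, 0.2, -1.4]
grip_width: 0.0107
```

```bash
python3 - <<'E'
from h import *
for i in range(3): camera("top"); go([.5757,-.0782,-.0073],83.35)
print(get_obs()["ft_force"])
E
```

```text
off [ 0.03 -0.05  0.46] rot [0.1 0.  0. ] | t 17.97 pos [ 0.5762 -0.0786 -0.0027] yaw 83.4 w 0.0105
off [ 0.03 -0.05  0.47] rot [0.1 0.  0. ] | t 18.02 pos [ 0.5762 -0.0786 -0.0026] yaw 83.4 w 0.0103
off [ 0.03 -0.04  0.47] rot [0.1 0.  0. ] | t 18.07 pos [ 0.5761 -0.0785 -0.0026] yaw 83.4 w 0.0107
[ 0.99979373  0.69411162 -1.76852534]
```

Emit:
drive_tool(
  plan=[
    {"offset": [0, -0.05, 0.2], "delta_rot": [0, 0, 0], "jaw": 0.8},
    {"offset": [0, -0.05, 0.35], "delta_rot": [0, 0, 0], "jaw": 0.8},
    {"offset": [0, -0.05, 0.45], "delta_rot": [0, 0, 0], "jaw": 0.8},
    {"offset": [0, -0.05, 0.45], "delta_rot": [0, 0, 0], "jaw": 0.8},
    {"offset": [0, -0.05, 0.45], "delta_rot": [0, 0, 0], "jaw": 1.4},
    {"offset": [0, -0.05, 0.45], "delta_rot": [0, 0, 0], "jaw": 2},
    {"offset": [0, -0.05, 0.45], "delta_rot": [0, 0, 0], "jaw": 2.6},
    {"offset": [0, -0.05, 0.45], "delta_rot": [0, 0, 0], "jaw": 2.6},
  ],
)

```text
time: 18.73
position: [0.5751, -0.0783, -0.0079]
tool_rot: [0.747, 0.665, 0.0, 0.0]
ft_force: [0.2, 0.3, 0.0]
grip_width: 0.0233
```

Emit:
drive_tool(
  plan=[
    {"offset": [0, 0, 0], "delta_rot": [0, 0, 0], "jaw": 2.6},
    {"offset": [0, 0, -1], "delta_rot": [0, 0, 0], "jaw": 2.6},
    {"offset": [0, 0, -3], "delta_rot": [0, 0, 0], "jaw": 2.6},
    {"offset": [0, 0, -6], "delta_rot": [0, 0, 0], "jaw": 2.6},
    {"offset": [0, 3, -9], "delta_rot": [0, 0, 0], "jaw": 2.6},
    {"offset": [0, 6, -11], "delta_rot": [0, 0, 0], "jaw": 2.6},
    {"offset": [0, 9, -12], "delta_rot": [0, 0, 0], "jaw": 2.6},
    {"offset": [0, 9, -12], "delta_rot": [0, 0, 0], "jaw": 2.6},
  ],
)

```text
time: 19.4
position: [0.6736, -0.091, 0.1179]
tool_rot: [0.747, 0.665, 0.005, 0.007]
ft_force: [1.0, -1.0, 1.0]
grip_width: 0.0259
```

```bash
python3 - <<'E'
from h import *
camera("top")
o,im,c,T=shot("wrist");cv2.imwrite('pics/m4.png',im[:,:,::-1])
bolt(im,c,T,w2px(c,T,[.58,-.0785,.015])[0],.10,z=.006,smax=60)
go([.45,-.0,.15],-17)
E
```

```text
px [322.  97.] 2644 head [ 0.6179 -0.0831] len 0.1089 (want 0.10800000000000001 ) head-from-tip [ 0.6171 -0.083 ] ang 173.7 headw 0.0204 0.0105
off [  6.34 -22.41  -3.71] rot [ 1.000e-01 -1.000e-01  1.004e+02] | t 19.5 pos [ 0.6654 -0.0889  0.1134] yaw 83.4 w 0.0259
```

View pics/m4.png

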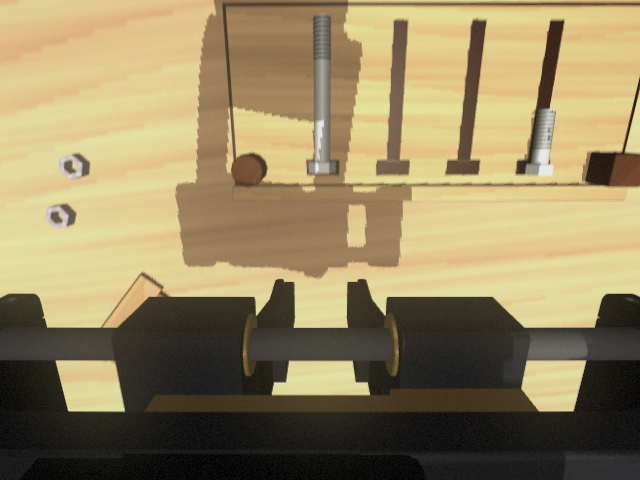

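Bolt r is down: head measured at (0.617, −0.083) against the mark at (0.619, −0.083). Next is bolt p.

```bash
python3 - <<'E'
from h import *
go([.426,-.137,.15],-16.9)
E
```

```text
off [ -7.55 -23.21  -3.71] rot [ 1.000e-01 -1.000e-01  1.003e+02] | t 19.5 pos [ 0.6654 -0.0889  0.1134] yaw 83.4 w 0.0259
```

Emit:
drive_tool(
  plan=[
    {"offset": [-0.5, -1.5, -1.5], "delta_rot": [0, 0, 7], "jaw": 3},
    {"offset": [-1, -3, -3], "delta_rot": [0, 0, 14], "jaw": 3},
    {"offset": [-2, -5, -3.7], "delta_rot": [0, 0, 21], "jaw": 3},
    {"offset": [-3, -8, -3.7], "delta_rot": [0, 0, 28], "jaw": 3},
    {"offset": [-4, -11, -3.7], "delta_rot": [0, 0, 35], "jaw": 3},
    {"offset": [-5, -14, -3.7], "delta_rot": [0, 0, 42], "jaw": 3},
    {"offset": [-6, -17, -3.7], "delta_rot": [0, 0, 49], "jaw": 3},
    {"offset": [-7, -20, -3.7], "delta_rot": [0, 0, 56], "jaw": 3},
  ],
)

```text
time: 20.17
position: [0.4536, -0.1338, 0.1485]
tool_rot: [0.972, 0.234, -0.002, -0.001]
ft_force: [-1.1, -0.6, 0.4]
grip_width: 0.0302
```

```bash
python3 - <<'E'
from h import *
go([.426,-.137,.15],-16.9)
E
```

```text
off [-2.61 -0.97 -0.14] rot [-0.1  0.2 43.9] | t 20.17 pos [ 0.4536 -0.1338  0.1485] yaw 27.0 w 0.0302
```

Emit:
drive_tool(
  plan=[
    {"offset": [-0.3, -0.2, 0], "delta_rot": [0, 0, 7], "jaw": 3},
    {"offset": [-0.6, -0.3, 0], "delta_rot": [0, 0, 14], "jaw": 3},
    {"offset": [-1, -0.5, 0], "delta_rot": [0, 0, 21], "jaw": 3},
    {"offset": [-1.5, -0.6, 0], "delta_rot": [0, 0, 28], "jaw": 3},
    {"offset": [-2, -0.8, 0], "delta_rot": [0, 0, 35], "jaw": 3},
    {"offset": [-2.2, -0.9, 0], "delta_rot": [0, 0, 42], "jaw": 3},
    {"offset": [-2.2, -0.9, 0], "delta_rot": [0, 0, 44], "jaw": 3},
    {"offset": [-2.2, -0.9, 0], "delta_rot": [0, 0, 44], "jaw": 3},
  ],
)

```text
time: 20.83
position: [0.4315, -0.1359, 0.1486]
tool_rot: [0.989, -0.145, -0.002, -0.001]
ft_force: [-0.3, -0.3, 0.0]
grip_width: 0.03
```

```bash
python3 - <<'E'
from h import *
camera("top")
o,im,c,T=shot("wrist");cv2.imwrite('pics/w13.png',im[:,:,::-1])
r=bolt(im,c,T,w2px(c,T,[.444,-.077,.007])[0],.08)
h,v=r
for t in (.036,): g=h+v*t; print(g); go([g[0],g[1],.03],np.degrees(np.arctan2(v[1],v[0]))-90)
E
```

```text
px [315. 153.] 1462 head [ 0.433  -0.1147] len 0.0897 (want 0.088 ) head-from-tip [ 0.4335 -0.1131] ang 73.1 headw 0.0201 0.011
[ 0.44346852 -0.08023864]
off [-0.52 -5.69 11.88] rot [-0.   0.1  0.3] | t 20.93 pos [ 0.4325 -0.1364  0.1488] yaw -16.6 w 0.0301
```

View pics/w13.png

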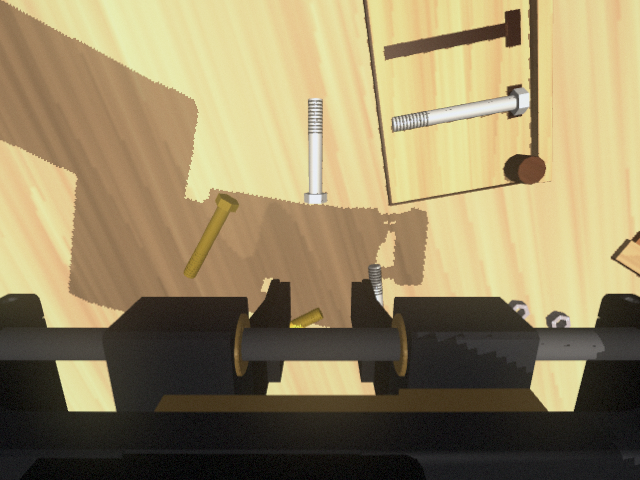

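Steel bolt p is at (315,153), head (315,199). The yellow one at (210,235) is left alone.

Emit:
drive_tool(
  plan=[
    {"offset": [-0.2, -2, 2], "delta_rot": [0, 0, 0.3], "jaw": 3},
    {"offset": [-0.5, -4, 5], "delta_rot": [0, 0, 0.3], "jaw": 3},
    {"offset": [-0.5, -5.85, 8], "delta_rot": [0, 0, 0.3], "jaw": 3},
    {"offset": [-0.5, -5.85, 11], "delta_rot": [0, 0, 0.3], "jaw": 3},
    {"offset": [-0.5, -5.85, 11.9], "delta_rot": [0, 0, 0.3], "jaw": 3},
    {"offset": [-0.5, -5.85, 11.9], "delta_rot": [0, 0, 0.3], "jaw": 3},
    {"offset": [-0.5, -5.85, 11.9], "delta_rot": [0, 0, 0.3], "jaw": 3},
    {"offset": [-0.5, -5.85, 11.9], "delta_rot": [0, 0, 0.3], "jaw": 3},
  ],
)

```text
time: 21.6
position: [0.4468, -0.0805, 0.0313]
tool_rot: [0.989, -0.148, 0.001, 0.0]
ft_force: [-0.9, -1.0, 0.5]
grip_width: 0.0301
```

```bash
python3 - <<'E'
from h import *
camera("top")
go([.444,-.0786,-.0135],-16.9)
E
```

```text
off [-0.36 -0.11  4.5 ] rot [ 0.  -0.2 -0.1] | t 21.65 pos [ 0.447  -0.0806  0.0315] yaw -17.0 w 0.0298
```

Emit:
drive_tool(
  plan=[
    {"offset": [-0.35, -0.1, 1], "delta_rot": [0, 0, 0], "jaw": 3},
    {"offset": [-0.35, -0.1, 3], "delta_rot": [0, 0, 0], "jaw": 3},
    {"offset": [-0.35, -0.1, 4], "delta_rot": [0, 0, 0], "jaw": 3},
    {"offset": [-0.35, -0.1, 4.5], "delta_rot": [0, 0, 0], "jaw": 3},
    {"offset": [-0.35, -0.1, 4.5], "delta_rot": [0, 0, 0], "jaw": 0.8},
    {"offset": [-0.35, -0.1, 4.5], "delta_rot": [0, 0, 0], "jaw": 0.8},
    {"offset": [-0.35, -0.1, 4.5], "delta_rot": [0, 0, 0], "jaw": 0.8},
    {"offset": [-0.35, -0.1, 4.5], "delta_rot": [0, 0, 0], "jaw": 0.8},
  ],
  squeeze=35,
)

```text
time: 22.32
position: [0.4436, -0.0781, -0.014]
tool_rot: [0.989, -0.147, 0.001, 0.0]
ft_force: [0.2, -0.2, 0.8]
grip_width: 0.0123
```

Emit:
drive_tool(
  plan=[
    {"offset": [0, 0, 0], "delta_rot": [0, 0, 0], "jaw": 0.8},
    {"offset": [0, 0, 0], "delta_rot": [0, 0, 0], "jaw": 0.8},
    {"offset": [0, 0, 0], "delta_rot": [0, 0, 0], "jaw": 0.8},
    {"offset": [0, 0, -1], "delta_rot": [0, 0, 0], "jaw": 0.8},
    {"offset": [0, 0, -3], "delta_rot": [0, 0, 0], "jaw": 0.8},
    {"offset": [0, 0, -6], "delta_rot": [0, 0, 0], "jaw": 0.8},
    {"offset": [0, 0, -9], "delta_rot": [0, 0, 0], "jaw": 0.8},
    {"offset": [0, 0, -10], "delta_rot": [0, 0, 0], "jaw": 0.8},
  ],
)

```text
time: 22.98
position: [0.4442, -0.0781, 0.0881]
tool_rot: [0.989, -0.147, 0.002, 0.001]
ft_force: [0.4, -0.1, -1.6]
grip_width: 0.0106
```

```bash
python3 - <<'E'
from h import *
o,w,c,T=shot("wrist")
cv2.imwrite('pics/w14.png',w[100:400,170:470,::-1])
T=c["tool_from_camera"]
for v in (180,190,200,210,220): print(v,px2w(c,T,[(320,v)],-.0255)[0].round(4))
# m3, head-to-tcp .036
ex=np.array([np.cos(-6.65/57.3),np.sin(-6.65/57.3)]); t=np.array([.6256,-.0274])-ex*.0357; print(t.round(4))
go([t[0],t[1],.05],83.35)
E
```

```text
180 [ 0.0002 -0.0591 -0.0255]
190 [ 0.0002 -0.0547 -0.0255]
200 [ 0.0002 -0.0503 -0.0255]
210 [ 0.0002 -0.0457 -0.0255]
220 [ 0.0002 -0.0411 -0.0255]
[ 0.5901 -0.0233]
off [12.28 -9.51  3.93] rot [   0.4   -0.2 -100.3] | t 23.03 pos [ 0.4448 -0.0784  0.0886] yaw -16.9 w 0.0107
```

View pics/w14.png

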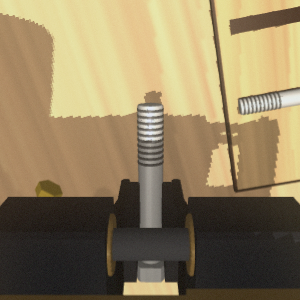

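Bolt p is held: tip at row 204, which puts the head 35.5 mm from the TCP. Carrying it to mark 3.

Emit:
drive_tool(
  plan=[
    {"offset": [0.5, -0.5, -0.5], "delta_rot": [0, 0, -7], "jaw": 0.8},
    {"offset": [1.5, -1.2, -0.5], "delta_rot": [0, 0, -14], "jaw": 0.8},
    {"offset": [3, -2.3, -0.5], "delta_rot": [0, 0, -21], "jaw": 0.8},
    {"offset": [4.5, -3.5, -0.5], "delta_rot": [0, 0, -28], "jaw": 0.8},
    {"offset": [6, -4.6, -0.5], "delta_rot": [0, 0, -35], "jaw": 0.8},
    {"offset": [7.5, -5.8, -0.5], "delta_rot": [0, 0, -42], "jaw": 0.8},
    {"offset": [8.5, -6.6, 0], "delta_rot": [0, 0, -49], "jaw": 0.8},
    {"offset": [9, -7, 0], "delta_rot": [0, 0, -56], "jaw": 0.8},
  ],
)

```text
time: 23.7
position: [0.5503, -0.0362, 0.0836]
tool_rot: [0.941, 0.337, -0.0, -0.0]
ft_force: [-0.4, 0.1, -1.1]
grip_width: 0.0106
```

```bash
python3 - <<'E'
from h import *
go([.5901,-.0233,.05],83.35)
E
```

```text
off [3.9  1.54 3.36] rot [ -0.1  -0.  -43.9] | t 23.7 pos [ 0.5503 -0.0362  0.0836] yaw 39.4 w 0.0106
```

Emit:
drive_tool(
  plan=[
    {"offset": [0.5, 0.2, 0], "delta_rot": [0, 0, -7], "jaw": 0.8},
    {"offset": [1, 0.4, 0], "delta_rot": [0, 0, -14], "jaw": 0.8},
    {"offset": [2, 0.8, 0], "delta_rot": [0, 0, -21], "jaw": 0.8},
    {"offset": [3, 1.2, 0.5], "delta_rot": [0, 0, -28], "jaw": 0.8},
    {"offset": [3.7, 1.5, 1.5], "delta_rot": [0, 0, -35], "jaw": 0.8},
    {"offset": [3.7, 1.5, 2.5], "delta_rot": [0, 0, -42], "jaw": 0.8},
    {"offset": [3.7, 1.5, 3.3], "delta_rot": [0, 0, -44], "jaw": 0.8},
    {"offset": [3.7, 1.5, 3.3], "delta_rot": [0, 0, -44], "jaw": 0.8},
  ],
)

```text
time: 24.37
position: [0.5852, -0.0247, 0.0493]
tool_rot: [0.748, 0.663, -0.002, -0.002]
ft_force: [-0.7, -0.2, -0.8]
grip_width: 0.0112
```

```bash
python3 - <<'E'
from h import *
camera("top")
o,w,_,_=shot("wrist")
cv2.imwrite('pics/w15.png',w[:,:,::-1])
go([.5901,-.0233,-.0075],83.35)
E
```

```text
off [0.22 0.35 5.85] rot [-0.2 -0.  -0.4] | t 24.47 pos [ 0.5865 -0.0251  0.051 ] yaw 83.0 w 0.0102
```

View pics/w15.png

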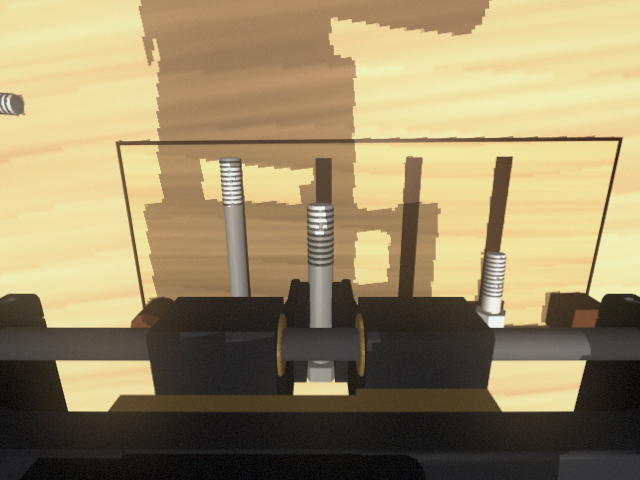

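The stem shows at col 323 and the bolt at 320, agreeing with the +2 mm tool-x correction. Lowering p.

Emit:
drive_tool(
  plan=[
    {"offset": [0.2, 0.33, 1], "delta_rot": [0, 0, -0.3], "jaw": 0.8},
    {"offset": [0.2, 0.33, 2.5], "delta_rot": [0, 0, -0.3], "jaw": 0.8},
    {"offset": [0.2, 0.33, 4], "delta_rot": [0, 0, -0.3], "jaw": 0.8},
    {"offset": [0.2, 0.33, 5], "delta_rot": [0, 0, -0.3], "jaw": 0.8},
    {"offset": [0.2, 0.33, 5.3], "delta_rot": [0, 0, -0.3], "jaw": 0.8},
    {"offset": [0.2, 0.33, 5.4], "delta_rot": [0, 0, -0.3], "jaw": 0.8},
    {"offset": [0.2, 0.33, 5.4], "delta_rot": [0, 0, -0.3], "jaw": 0.8},
    {"offset": [0.2, 0.33, 5.4], "delta_rot": [0, 0, -0.3], "jaw": 0.8},
  ],
)

```text
time: 25.13
position: [0.5917, -0.0239, -0.0013]
tool_rot: [0.747, 0.665, 0.0, 0.001]
ft_force: [-0.2, -0.4, -0.8]
grip_width: 0.0104
```

```bash
python3 - <<'E'
from h import *
for i in range(2): camera("top"); go([.5901,-.0233,-.0075],83.35)
print(get_obs()["ft_force"])
E
```

```text
off [ 0.04 -0.18  0.64] rot [ 0.1  0.  -0. ] | t 25.18 pos [ 0.5918 -0.0239 -0.0011] yaw 83.3 w 0.0108
off [ 0.04 -0.17  0.64] rot [ 0.1  0.  -0. ] | t 25.23 pos [ 0.5918 -0.0239 -0.0011] yaw 83.3 w 0.0106
[ 0.22387041  0.47230486 -0.82353705]
```

Emit:
drive_tool(
  plan=[
    {"offset": [0.04, -0.17, 0.2], "delta_rot": [0, 0, 0], "jaw": 0.8},
    {"offset": [0.04, -0.17, 0.4], "delta_rot": [0, 0, 0], "jaw": 0.8},
    {"offset": [0.04, -0.17, 0.6], "delta_rot": [0, 0, 0], "jaw": 0.8},
    {"offset": [0.04, -0.17, 0.62], "delta_rot": [0, 0, 0], "jaw": 0.8},
    {"offset": [0.04, -0.17, 0.62], "delta_rot": [0, 0, 0], "jaw": 1.4},
    {"offset": [0.04, -0.17, 0.62], "delta_rot": [0, 0, 0], "jaw": 2},
    {"offset": [0.04, -0.17, 0.62], "delta_rot": [0, 0, 0], "jaw": 2.6},
    {"offset": [0.04, -0.17, 0.62], "delta_rot": [0, 0, 0], "jaw": 2.6},
  ],
)

```text
time: 25.9
position: [0.5896, -0.0232, -0.008]
tool_rot: [0.747, 0.665, 0.0, 0.0]
ft_force: [0.1, 0.4, 0.7]
grip_width: 0.0234
```

Emit:
drive_tool(
  plan=[
    {"offset": [0, 0, 0], "delta_rot": [0, 0, 0], "jaw": 2.6},
    {"offset": [0, 0, -1], "delta_rot": [0, 0, 0], "jaw": 2.6},
    {"offset": [0, 0, -3], "delta_rot": [0, 0, 0], "jaw": 2.6},
    {"offset": [0, 0, -6], "delta_rot": [0, 0, 0], "jaw": 2.6},
    {"offset": [0, 3, -9], "delta_rot": [0, 0, 0], "jaw": 2.6},
    {"offset": [0, 6, -11], "delta_rot": [0, 0, 0], "jaw": 2.6},
    {"offset": [0, 7.5, -12], "delta_rot": [0, 0, 0], "jaw": 2.6},
    {"offset": [0, 7.5, -12], "delta_rot": [0, 0, 0], "jaw": 2.6},
  ],
)

```text
time: 26.57
position: [0.6706, -0.0333, 0.1171]
tool_rot: [0.747, 0.665, 0.004, 0.005]
ft_force: [0.6, -0.0, -0.5]
grip_width: 0.026
```

```bash
python3 - <<'E'
from h import *
camera("top");camera("top")
o,im,c,T=shot("wrist");cv2.imwrite('pics/m5.png',im[:,:,::-1])
bolt(im,c,T,w2px(c,T,[.59,-.0235,.015])[0],.08,z=.006,smax=60)
bolt(im,c,T,w2px(c,T,[.58,-.0785,.015])[0],.10,z=.006,smax=60)
bolt(im,c,T,w2px(c,T,[.615,.0865,.015])[0],.04,z=.006,smax=60)
# s: centre .4617,-.2315 ang 79
go([.45,-.29,.15],-11)
E
```

```text
px [321. 133.] 2071 head [ 0.626  -0.0271] len 0.0894 (want 0.088 ) head-from-tip [ 0.6246 -0.0269] ang 173.7 headw 0.0205 0.0108
px [245. 116.] 2626 head [ 0.6185 -0.0837] len 0.1092 (want 0.10800000000000001 ) head-from-tip [ 0.6173 -0.0836] ang 173.2 headw 0.0204 0.0115
px [466. 163.] 1188 head [0.64   0.0845] len 0.0493 (want 0.048 ) head-from-tip [0.6387 0.0846] ang 175.1 headw 0.0206 0.0124
off [-28.14 -18.06  -3.82] rot [-0.2  0.2 94.4] | t 26.72 pos [ 0.6618 -0.0314  0.1113] yaw 83.4 w 0.0259
```

View pics/m5.png

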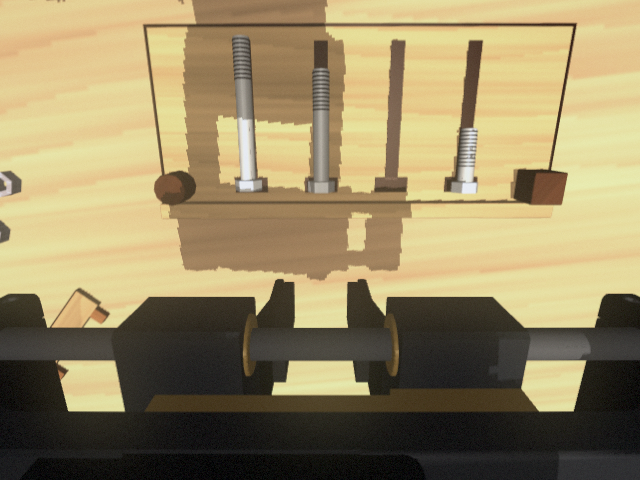

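p, r and q all measure within about 2 mm of their marks. Last is bolt s.

Emit:
drive_tool(
  plan=[
    {"offset": [-2, -1.5, -1.5], "delta_rot": [0, 0, 7], "jaw": 3},
    {"offset": [-5, -3, -3], "delta_rot": [0, 0, 14], "jaw": 3},
    {"offset": [-8, -5, -3.8], "delta_rot": [0, 0, 21], "jaw": 3},
    {"offset": [-11, -7, -3.8], "delta_rot": [0, 0, 28], "jaw": 3},
    {"offset": [-14, -9, -3.8], "delta_rot": [0, 0, 35], "jaw": 3},
    {"offset": [-17, -11, -3.8], "delta_rot": [0, 0, 42], "jaw": 3},
    {"offset": [-20, -13, -3.8], "delta_rot": [0, 0, 49], "jaw": 3},
    {"offset": [-22.5, -14.5, -3.8], "delta_rot": [0, 0, 56], "jaw": 3},
  ],
)

```text
time: 27.38
position: [0.4893, -0.238, 0.1485]
tool_rot: [0.972, 0.233, -0.002, -0.002]
ft_force: [0.2, -0.1, -0.1]
grip_width: 0.0299
```

```bash
python3 - <<'E'
from h import *
go([.451,-.285,.15],-11)
E
```

```text
off [-5.55  2.45 -0.15] rot [-0.2  0.3 38. ] | t 27.38 pos [ 0.4893 -0.238   0.1485] yaw 27.0 w 0.0299
```

Emit:
drive_tool(
  plan=[
    {"offset": [-1, 0.5, 0], "delta_rot": [0, 0, 7], "jaw": 3},
    {"offset": [-2, 1, 0], "delta_rot": [0, 0, 14], "jaw": 3},
    {"offset": [-3, 1.5, 0], "delta_rot": [0, 0, 21], "jaw": 3},
    {"offset": [-4, 1.9, 0], "delta_rot": [0, 0, 28], "jaw": 3},
    {"offset": [-4.8, 2.3, 0], "delta_rot": [0, 0, 35], "jaw": 3},
    {"offset": [-5, 2.4, 0], "delta_rot": [0, 0, 38], "jaw": 3},
    {"offset": [-5, 2.4, 0], "delta_rot": [0, 0, 38], "jaw": 3},
    {"offset": [-5, 2.4, 0], "delta_rot": [0, 0, 38], "jaw": 3},
  ],
)

```text
time: 28.05
position: [0.4588, -0.2814, 0.1489]
tool_rot: [0.996, -0.092, -0.002, -0.001]
ft_force: [0.1, 0.1, -0.1]
grip_width: 0.0302
```

```bash
python3 - <<'E'
from h import *
camera("top")
o,im,c,T=shot("wrist");cv2.imwrite('pics/w16.png',im[:,:,::-1])
r=bolt(im,c,T,w2px(c,T,[.4617,-.2315,.007])[0],.06)
h,v=r
g=h+v*.0275; print(g); go([g[0],g[1],.03],np.degrees(np.arctan2(v[1],v[0]))-90)
E
```

```text
px [313. 164.] 1070 head [ 0.4567 -0.257 ] len 0.0686 (want 0.068 ) head-from-tip [ 0.4568 -0.2564] ang 79.5 headw 0.0201 0.0104
[ 0.46173702 -0.22995864]
off [-0.72 -5.11 11.94] rot [-0.1  0.1 -0. ] | t 28.15 pos [ 0.4597 -0.2817  0.1493] yaw -10.6 w 0.0298
```

View pics/w16.png

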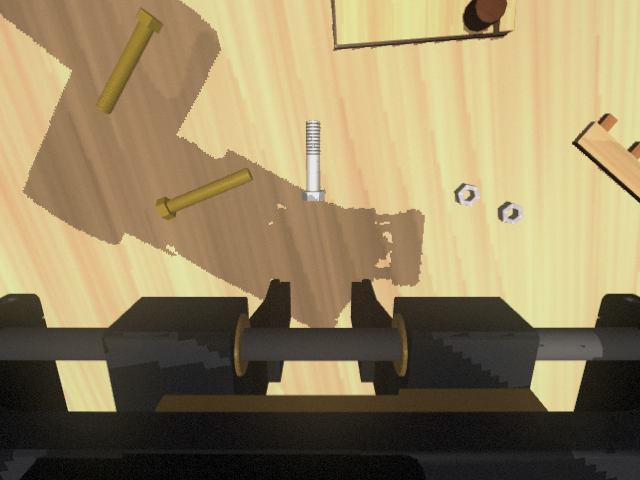

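Bolt s is at (313,160), head (313,196), shank pointing up. Grasping about 27 mm from its head.

Emit:
drive_tool(
  plan=[
    {"offset": [-0.2, -2, 2], "delta_rot": [0, 0, 0], "jaw": 3},
    {"offset": [-0.6, -4, 5], "delta_rot": [0, 0, 0], "jaw": 3},
    {"offset": [-0.7, -5.1, 8], "delta_rot": [0, 0, 0], "jaw": 3},
    {"offset": [-0.7, -5.1, 11], "delta_rot": [0, 0, 0], "jaw": 3},
    {"offset": [-0.7, -5.1, 11.9], "delta_rot": [0, 0, 0], "jaw": 3},
    {"offset": [-0.7, -5.1, 11.9], "delta_rot": [0, 0, 0], "jaw": 3},
    {"offset": [-0.7, -5.1, 11.9], "delta_rot": [0, 0, 0], "jaw": 3},
    {"offset": [-0.7, -5.1, 11.9], "delta_rot": [0, 0, 0], "jaw": 3},
  ],
)

```text
time: 28.82
position: [0.4642, -0.2325, 0.0322]
tool_rot: [0.996, -0.093, 0.001, 0.001]
ft_force: [0.0, -1.0, 0.9]
grip_width: 0.0301
```

```bash
python3 - <<'E'
from h import *
camera("top")
go([.4617,-.2298,-.0137],-10.5)
E
```

```text
off [-0.32 -0.24  4.62] rot [ 0.1 -0.2 -0.2] | t 28.87 pos [ 0.4643 -0.2326  0.0325] yaw -10.7 w 0.0301
```

Emit:
drive_tool(
  plan=[
    {"offset": [-0.3, -0.22, 1], "delta_rot": [0, 0, -0.2], "jaw": 3},
    {"offset": [-0.3, -0.22, 3], "delta_rot": [0, 0, -0.2], "jaw": 3},
    {"offset": [-0.3, -0.22, 4.2], "delta_rot": [0, 0, -0.2], "jaw": 3},
    {"offset": [-0.3, -0.22, 4.6], "delta_rot": [0, 0, -0.2], "jaw": 3},
    {"offset": [-0.3, -0.22, 4.6], "delta_rot": [0, 0, -0.2], "jaw": 0.8},
    {"offset": [-0.3, -0.22, 4.6], "delta_rot": [0, 0, -0.2], "jaw": 0.8},
    {"offset": [-0.3, -0.22, 4.6], "delta_rot": [0, 0, -0.2], "jaw": 0.8},
    {"offset": [-0.3, -0.22, 4.6], "delta_rot": [0, 0, -0.2], "jaw": 0.8},
  ],
  squeeze=35,
)

```text
time: 29.53
position: [0.4612, -0.2293, -0.014]
tool_rot: [0.996, -0.091, 0.001, 0.001]
ft_force: [1.7, -0.1, 1.3]
grip_width: 0.0121
```

Emit:
drive_tool(
  plan=[
    {"offset": [0, 0, 0], "delta_rot": [0, 0, 0], "jaw": 0.8},
    {"offset": [0, 0, 0], "delta_rot": [0, 0, 0], "jaw": 0.8},
    {"offset": [0, 0, 0], "delta_rot": [0, 0, 0], "jaw": 0.8},
    {"offset": [0, 0, -1], "delta_rot": [0, 0, 0], "jaw": 0.8},
    {"offset": [0, 0, -3], "delta_rot": [0, 0, 0], "jaw": 0.8},
    {"offset": [0, 0, -6], "delta_rot": [0, 0, 0], "jaw": 0.8},
    {"offset": [0, 0, -9], "delta_rot": [0, 0, 0], "jaw": 0.8},
    {"offset": [0, 0, -10], "delta_rot": [0, 0, 0], "jaw": 0.8},
  ],
)

```text
time: 30.2
position: [0.4619, -0.2297, 0.0886]
tool_rot: [0.996, -0.091, 0.002, 0.001]
ft_force: [-0.2, 0.8, -1.1]
grip_width: 0.0106
```

```bash
python3 - <<'E'
from h import *
o,w,c,T=shot("wrist")
cv2.imwrite('pics/w17.png',w[100:400,170:470,::-1])
T=c["tool_from_camera"]
for v in (220,224,228,232,236): print(v,px2w(c,T,[(320,v)],-.0257)[0].round(4))
ex=np.array([np.cos(-6.65/57.3),np.sin(-6.65/57.3)]); t=np.array([.632,.0284])-ex*.0265; print(t.round(4))
go([t[0],t[1],.09],83.35)
E
```

```text
220 [ 0.0001 -0.0411 -0.0257]
224 [ 0.0001 -0.0393 -0.0257]
228 [ 0.0001 -0.0374 -0.0257]
232 [ 0.0001 -0.0355 -0.0257]
236 [ 0.0001 -0.0336 -0.0257]
[0.6057 0.0315]
off [  9.35 -28.31  -0.14] rot [  0.4  -0.1 -93.8] | t 30.25 pos [ 0.4624 -0.23    0.089 ] yaw -10.4 w 0.0107
```

View pics/w17.png

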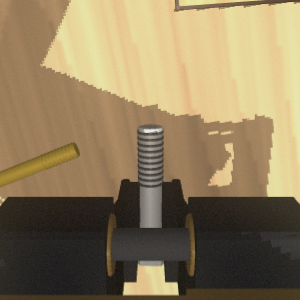

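Emit:
drive_tool(
  plan=[
    {"offset": [0.7, -2, -0.5], "delta_rot": [0, 0, -7], "jaw": 0.8},
    {"offset": [1.6, -5, -0.5], "delta_rot": [0, 0, -14], "jaw": 0.8},
    {"offset": [2.6, -8, -0.5], "delta_rot": [0, 0, -21], "jaw": 0.8},
    {"offset": [3.6, -11, -0.5], "delta_rot": [0, 0, -28], "jaw": 0.8},
    {"offset": [4.6, -14, -0.5], "delta_rot": [0, 0, -35], "jaw": 0.8},
    {"offset": [5.6, -17, -0.5], "delta_rot": [0, 0, -42], "jaw": 0.8},
    {"offset": [6.6, -20, -0.5], "delta_rot": [0, 0, -49], "jaw": 0.8},
    {"offset": [7.4, -22.5, -0.5], "delta_rot": [0, 0, -56], "jaw": 0.8},
  ],
)

```text
time: 30.92
position: [0.5738, -0.0186, 0.0887]
tool_rot: [0.921, 0.39, -0.001, -0.001]
ft_force: [0.3, -0.4, -0.1]
grip_width: 0.011
```

```bash
python3 - <<'E'
from h import *
go([.6057,.0315,.05],83.35)
E
```

```text
off [ 5.82 -1.18  3.86] rot [ -0.1   0.  -37.4] | t 30.92 pos [ 0.5738 -0.0186  0.0887] yaw 45.9 w 0.011
```

Emit:
drive_tool(
  plan=[
    {"offset": [1, -0.2, 0], "delta_rot": [0, 0, -7], "jaw": 0.8},
    {"offset": [2, -0.4, 0], "delta_rot": [0, 0, -14], "jaw": 0.8},
    {"offset": [3.5, -0.7, 0], "delta_rot": [0, 0, -21], "jaw": 0.8},
    {"offset": [5, -1, 0], "delta_rot": [0, 0, -28], "jaw": 0.8},
    {"offset": [5.6, -1.1, 1], "delta_rot": [0, 0, -35], "jaw": 0.8},
    {"offset": [5.6, -1.1, 2.5], "delta_rot": [0, 0, -37.4], "jaw": 0.8},
    {"offset": [5.6, -1.1, 3.5], "delta_rot": [0, 0, -37.4], "jaw": 0.8},
    {"offset": [5.6, -1.1, 3.5], "delta_rot": [0, 0, -37.4], "jaw": 0.8},
  ],
)

```text
time: 31.58
position: [0.6024, 0.0272, 0.0516]
tool_rot: [0.75, 0.662, -0.002, -0.003]
ft_force: [-1.2, -0.4, -0.4]
grip_width: 0.0103
```

```bash
python3 - <<'E'
from h import *
camera("top")
o,w,_,_=shot("wrist")
cv2.imwrite('pics/w18.png',w[:,:,::-1])
go([.6057,.0315,-.0077],83.35)
E
```

```text
off [0.49 0.1  6.15] rot [-0.2 -0.  -0.5] | t 31.68 pos [0.6043 0.0267 0.0538] yaw 82.9 w 0.0106
```

View pics/w18.png

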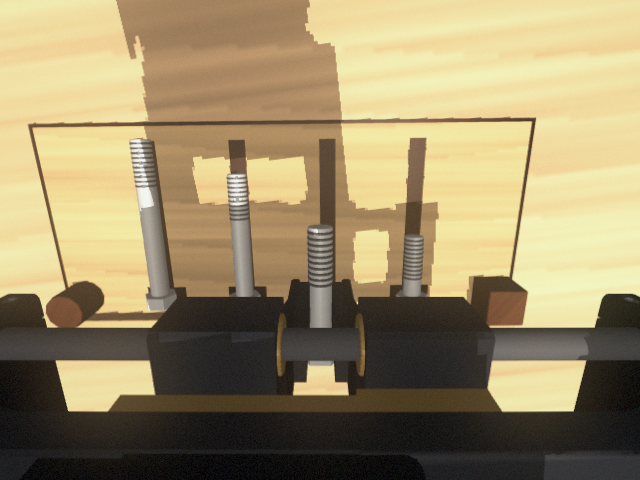

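The stem is at col 327 and the bolt at 320, consistent with the +5 mm tool-x correction.

Emit:
drive_tool(
  plan=[
    {"offset": [0.47, 0.05, 1], "delta_rot": [0, 0, -0.4], "jaw": 0.8},
    {"offset": [0.47, 0.05, 2.5], "delta_rot": [0, 0, -0.4], "jaw": 0.8},
    {"offset": [0.47, 0.05, 4], "delta_rot": [0, 0, -0.4], "jaw": 0.8},
    {"offset": [0.47, 0.05, 5], "delta_rot": [0, 0, -0.4], "jaw": 0.8},
    {"offset": [0.47, 0.05, 5.4], "delta_rot": [0, 0, -0.4], "jaw": 0.8},
    {"offset": [0.47, 0.05, 5.4], "delta_rot": [0, 0, -0.4], "jaw": 0.8},
    {"offset": [0.47, 0.05, 5.4], "delta_rot": [0, 0, -0.4], "jaw": 0.8},
    {"offset": [0.47, 0.05, 5.4], "delta_rot": [0, 0, -0.4], "jaw": 0.8},
  ],
)

```text
time: 32.35
position: [0.6073, 0.0313, 0.0017]
tool_rot: [0.747, 0.665, 0.001, 0.001]
ft_force: [-0.8, 0.7, -0.9]
grip_width: 0.0107
```

```bash
python3 - <<'E'
from h import *
for i in range(3): camera("top"); go([.6057,.0315,-.0077],83.35)
print(get_obs()["ft_force"])
E
```

```text
off [ 0.   -0.16  0.95] rot [ 0.1 -0.  -0. ] | t 32.4 pos [0.6073 0.0313 0.0018] yaw 83.3 w 0.0105
off [ 0.   -0.16  0.95] rot [ 0.1  0.  -0. ] | t 32.45 pos [0.6073 0.0313 0.0018] yaw 83.3 w 0.0103
off [ 0.   -0.15  0.95] rot [0.1 0.  0. ] | t 32.5 pos [0.6071 0.0313 0.0018] yaw 83.4 w 0.0106
[-0.30232972 -0.08189433 -1.50419861]
```

Emit:
drive_tool(
  plan=[
    {"offset": [0, -0.12, 0.4], "delta_rot": [0, 0, 0], "jaw": 0.8},
    {"offset": [0, -0.12, 0.7], "delta_rot": [0, 0, 0], "jaw": 0.8},
    {"offset": [0, -0.12, 0.9], "delta_rot": [0, 0, 0], "jaw": 0.8},
    {"offset": [0, -0.12, 0.92], "delta_rot": [0, 0, 0], "jaw": 0.8},
    {"offset": [0, -0.12, 0.92], "delta_rot": [0, 0, 0], "jaw": 1.4},
    {"offset": [0, -0.12, 0.92], "delta_rot": [0, 0, 0], "jaw": 2},
    {"offset": [0, -0.12, 0.92], "delta_rot": [0, 0, 0], "jaw": 2.6},
    {"offset": [0, -0.12, 0.92], "delta_rot": [0, 0, 0], "jaw": 2.6},
  ],
)

```text
time: 33.17
position: [0.6054, 0.0315, -0.0084]
tool_rot: [0.747, 0.665, 0.0, 0.0]
ft_force: [0.3, -0.1, 0.2]
grip_width: 0.0236
```

Emit:
drive_tool(
  plan=[
    {"offset": [0, 0, 0], "delta_rot": [0, 0, 0], "jaw": 2.6},
    {"offset": [0, 0, -1], "delta_rot": [0, 0, 0], "jaw": 2.6},
    {"offset": [0, 0, -3], "delta_rot": [0, 0, 0], "jaw": 2.6},
    {"offset": [0, 0, -6], "delta_rot": [0, 0, 0], "jaw": 2.6},
    {"offset": [0, 3, -9], "delta_rot": [0, 0, 0], "jaw": 2.6},
    {"offset": [0, 5, -12], "delta_rot": [0, 0, 0], "jaw": 2.6},
    {"offset": [0, 6, -14], "delta_rot": [0, 0, 0], "jaw": 2.6},
    {"offset": [0, 6, -14], "delta_rot": [0, 0, 0], "jaw": 2.6},
  ],
)

```text
time: 33.83
position: [0.6717, 0.0236, 0.1387]
tool_rot: [0.747, 0.665, 0.005, 0.006]
ft_force: [1.3, -0.1, 1.2]
grip_width: 0.0258
```

```bash
python3 - <<'E'
from h import *
for i in range(4): camera("top")
o,im,c,T=shot("wrist");cv2.imwrite('pics/m6.png',im[:,:,::-1])
for p,L in ([.615,.0865],.04),([.60,.032],.06),([.59,-.0235],.08),([.58,-.0785],.10):
    bolt(im,c,T,w2px(c,T,[*p,.015])[0],L,z=.006,smax=60)
cv2.imwrite('pics/m6c.png',cv2.resize(im[10:230,120:520,::-1],None,fx=2,fy=2,interpolation=cv2.INTER_CUBIC))
s=camera("scene");cv2.imwrite('pics/s20.png',s[:,:,::-1]); print(o["position"])
E
```

```text
px [388. 172.] 973 head [0.6398 0.084 ] len 0.0488 (want 0.048 ) head-from-tip [0.639 0.084] ang 174.1 headw 0.0204 0.0113
px [321. 158.] 1342 head [0.6324 0.0284] len 0.0685 (want 0.068 ) head-from-tip [0.632  0.0285] ang 173.6 headw 0.0202 0.0111
px [251. 144.] 1796 head [ 0.6267 -0.0277] len 0.0891 (want 0.088 ) head-from-tip [ 0.6256 -0.0276] ang 173.3 headw 0.0211 0.0111
px [179. 128.] 2325 head [ 0.6191 -0.0844] len 0.1094 (want 0.10800000000000001 ) head-from-tip [ 0.6178 -0.0842] ang 172.9 headw 0.0207 0.0117
[0.66250663 0.02497332 0.13029297]
```

View pics/m6c.png

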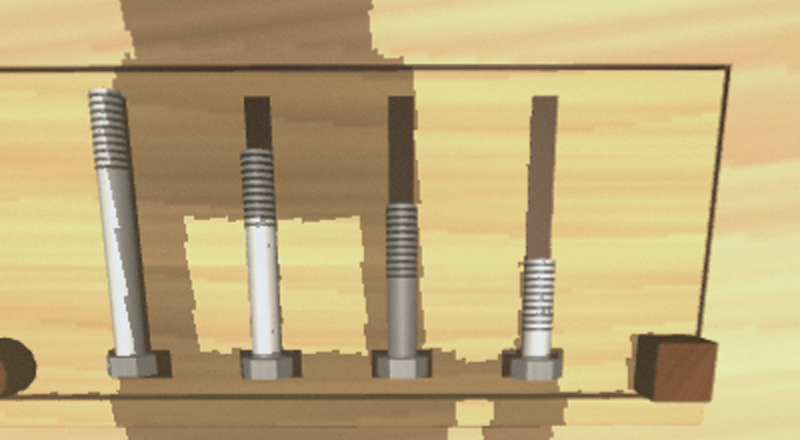

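View pics/s20.png

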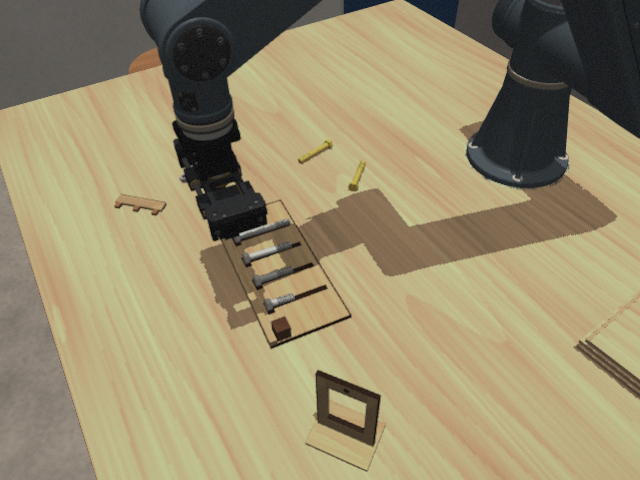

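The four bolts lie on their marks in order, the frame is standing, and the gripper is clear. Handing in.

```bash
python3 -c "
from rig import *
print(hand_in()); print(get_obs()['time'])"
```

```text
the job is handed in; nothing more can be done
None
the job is handed in; nothing more can be done
```

All four steel bolts are on the lay-out board in order of length, q, s, p, r from the square block to the round knob. Their heads are on the crossbars and their shanks point away from the fence. I handed the job in at about 34 s of the 90 s allowed; it reported no verdict.

**Last checks:** the final wrist picture put every head within about 2 mm of its crossbar centre, and the shanks within about 1° of the strips (largest along-strip difference about 1.5 mm). The first mark was not picked up in the image, so I took its position from the other three. The frame was standing, and the yellow look-alikes were not touched. The gripper was clear of everything, and the force readings I took stayed under 3 N.

**What failed or disagreed:**
- **Missed grasp:** the first try at bolt q closed above it without moving it. The cameras showed the finger ends about 19 mm short of the stated tool point, so I gripped and released that much lower from then on, stepping down the first time.
- **Head position:** the estimate from a bolt's outline and the one from its shank tip differed by up to about 1.5 mm. This is partly parallax from the raised head.

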